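Set up the seed lab's photo corner

ROBOT

A 7-joint arm with a two-finger parallel gripper is mounted at the origin on the work surface. World frame = base frame: x ahead of the robot, y to its left, z up, the work surface at z = 0. Lengths are in m, angles in rad, forces in N, time in s.
With the tool pointing down it reaches from about 0.425 to 1.025 m from the base axis. Payload 9.4 kg.
Tool frame: the origin (TCP) lies between the finger pads; the fingertips stand 17 mm ahead of it and the grasp point (between the pads) lies 2 mm behind it; z points along the fingers, y is the direction in which the jaws open and shut (so a half turn about z gives the same grasp; the last joint's range is limited). The gripper opens to 93 mm and grips with 3 to 60 N. Pads are 15 mm wide; open, the fingers measure 128 mm over their backs; the gripper's body (75 mm by 188 mm) begins 65 mm behind the grasp point.
Start: joints at [-1.306, 0.599, -0.003, 1.599, 0.002, 0.943, -0.08], TCP at [0.243, 0.683, 0.236] pointing down, gripper open.
Joint ranges: [-2.57, 2.57], [-0.35, 1.97], [-1.29, 1.29], [0.11, 2.56], [-1.05, 4.19], [0.11, 1.86], [-2.63, 2.63]. Speed limits (rad/s): [2.22, 2.22, 3.01, 3.01, 3.14, 3.14, 3.14].

INTERFACE

Orientations are given as a unit quaternion [x, y, z, w].
In Python, from cell import robot, snapshot, boxes_of, outline_of, tip_of gives the robot as it stands.
- The arm moves only by the tool send_rows, never from a script. Its argument "increments" is a list of rows, each an object with "slide": the shift along the tool's x, y, z in mm, a list of three; "twist": the turn about the tool's z in rad. In form: [{"slide": [dx, dy, dz], "twist": twist}, ...]. A call has 1 to 20 rows; each row is the pose to reach, as a shift and turn from the pose commanded when the call began, along the tool's axes at that moment; what a row does not reach only later rows make up. A row lasts 1/8 s, in which the tool goes at most 62.5 mm and 10.7 degrees, less where a joint would pass 70% of its speed; a pose out of reach is approached as far as the arm can. A call with a gripper value outside its range is refused whole. "grip" is the closure, from -1 (fully open) to 1 (shut), set as the call begins (left out, the last holds). The fingers move at their own pace and stop on an object; "squeeze" is the grip in N (left out, the last holds). Time passes only in rows, so rows that repeat a pose let the fingers close. It gives the time, the measured TCP pose, the force and the opening at its end, in the units of the state.
- robot.read_state(): the state, without advancing time (a new reading comes with each control period).
- snapshot(name): name is "scene" or "side" or "wrist"; returns a dict with "pixels" (384x512x3 uint8, blue, green, red), "camera_matrix" (3x3 intrinsics, pixels), "T" (4x4, takes a point from camera to world coordinates). Camera axes: x right, y down, z forward; pixel columns grow to the right and rows downward; lengths in m; the calibration is good to about 2 mm. A picture is of the moment at which its call begins. There is no depth.
- robot.close_job(): hands the job in, once; it reports no verdict.
Trained networks look in a picture, given as the dict that the camera call returned (one of the last four; its "shot" number tells which), for a name from the list of things; names that differ only in an ending like _2 or _b are one class to them, and where a whole thing is asked for, a point or a joint stands for the part that bears it (a point fixed in the world has none). Each returns a list of dicts, best first, with "conf" (0 to 1); they miss things now and then, are a little off and sometimes report something else, mostly with a low value. They report only what shows in the picture. A call takes as long as a camera call. They do not tell look-alikes from the thing itself.
- boxes_of(label, picture): "uv" ([column, row] in pixels, amid what is visible of it).
- outline_of(label, picture): "mask" (384x512 bool, what is visible of it) and "uv" ([column, row] in pixels, amid what is visible of it).
- tip_of(label, picture): "uv" ([column, row] in pixels: a listed point, or the origin of a listed thing).
The state is a dict: "time": time; "joint_pos": joint angles; "joint_vel": joint speeds; "joint_efforts": joint torques, N m; "tcp_pos": TCP position; "eef_rot": TCP orientation; "ft_force": force on the tool from outside, world axes, zero at the start; "ft_torque": the same for the moment, N m; "finger_gap": opening from 0.0 (shut) to 1.0 (fully open).
Only numpy, scipy, OpenCV 4.12 (cv2) and the standard library are available. Lean on these libraries where they do the work, as an engineer would, in place of code of your own. Each camera call takes 0.05 s, during which the arm holds its last target.

TASK

Get the photo corner ready. Stand the fallen yellow-and-black scale column upright by lifting its top end while its foot stays on the table as the pivot; once it is upright, move it, still upright, onto the middle of the round blue mat, its whole foot on the mat. Also lean the colour chart board in the metal stand, black end down against the low orange stop, coloured face towards the stop side, upper part resting on the tall backrest; do not drop or topple either thing, and leave everything else where it is.

Things in the scene. Friction and masses are not known exactly. Their poses are not given: they have to be found in the camera images.
- column_center (a point): Scale column, loose, lying: round shaft 24 mm thick, banded yellow and black, on a dark steel foot plate 70 x 70 x 12 mm; 175 mm tall in all, 0.5 kg, mostly in the foot. Point: on its axis, half-way up (87.5 mm from the foot's underside). z runs from foot to top; x, y parallel to the foot's sides. Lies on a side of the foot and the rim of its top, axis sloping 8 degrees down to the top.
- column_foot (a point): Centre of the underside of the column's foot; same axes. About 36 mm above the table while lying on a side of the plate (35 mm from it); 0 when standing on the table.
- board_center (a point): Colour chart board, loose, lying flat, coloured face up: rigid white board 200 x 50 x 20 mm, about 0.25 kg, coloured patches on one face, one end black. Point: its centre. x runs along the length from the black end to the white top end, y across the 50 mm width, z out of the coloured face.
- board_foot (a point): Centre of the end face of the board's black end (100 mm from the board's centre); same axes.
- stand_floor (a point): Metal lean stand, fixed. Point: on top of its base plate (8 mm above the table), on the inner face of the orange stop, half-way along it. x points level from the stop to the backrest, y along the stop, z up. Stop: 10 mm thick, 140 long, 15 high above the base. With the board leaning, foot against the stop, the centre of its black end is 9 mm from the stop and 4 mm above the base.
- backrest_top (a point): Stand's backrest, an upright plate parallel to the stop, 140 mm wide, 12 thick. Point: middle of its upper edge on the face towards the stop, 85 mm from the stop's inner face and 160 mm above the base plate; same axes as the stand. The board with its foot against the stop rests on this edge, leaning 23 degrees (0.39 rad) from vertical.
- mat_top (a point): Centre of the upper side of the round blue mat, 140 mm across, 2 mm thick, fixed to the table. The height is that of the upper side.
- dishes_mid (a point): Bystander, loose, to be left alone: closed glass culture dish, 90 mm across, 30 high. Point at its centre, half-way up.
- carton_mid (a point): Bystander, loose, to be left alone: white and green carton lying flat, 120 x 50 mm, 25 high. Point at its centre, half-way up.
- jar_mid (a point): Bystander, loose, to be left alone: amber jar, 52 mm across, 85 high. Point at its centre, half-way up.
- cup_mid (a point): Bystander, loose, to be left alone: white cup, 64 mm across at the rim, 70 high. Point at its centre, half-way up.
- rack_mid (a point): Bystander, loose, to be left alone: open blue plastic box 100 x 70 mm, 35 high. Point at its centre, half-way up.
Mind the look-alikes: they are no part of the job. What is shaped like the part that bears stand_floor but red is not meant.

How it is judged:
By the outcome, as a careful person would: the job done as asked, in the order asked, and still so for the second after the job is handed in, with the robot touching nothing.
It also fails if it takes over 72 s, if anything falls off the work surface, if the arm or the gripper's body presses on something with over 40 N, if the wrist force passes 120 N, or if a joint passes its speed limit or range.

## Working session

There is one attempt and no reset: what is moved stays moved. The work goes in short steps, Python scripts to look and compute and a tool call to move; the robot and the scene stay as the last step left them, time stands still between calls to the robot, and variables do not carry over. Pictures are saved under pics/ and viewed, and the job is handed in when it is done.

Besides the shell and the picture viewer there is one more tool, called after "Emit:" as name([rows], argument=value, ...), one row to a line, values as JSON. send_rows: Moves the arm, as the interface text tells. Its arguments: {"type":"object","properties":{"increments":{"type":"array","items":{"type":"object","properties":{"slide":{"type":"array","items":{"type":"number"}},"twist":{"type":"number"}}}},"grip":{"type":"number"},"squeeze":{"type":"number"}},"required":["increments"]}

```bash
ls; mkdir -p pics; python3 - <<'E'
from cell import robot, snapshot
import cv2,numpy as np,pickle
for n in ["scene","side","wrist"]:
    s=snapshot(n); cv2.imwrite(f"pics/{n}0.png",s["pixels"]); pickle.dump(s,open(f"{n}0.pkl","wb"))
    print(n,s["camera_matrix"][0],s["T"].round(3).tolist())
print(robot.read_state())
E
```

```text
pics
scene [432.10389031   0.         265.91860708] [[0.129, 0.676, -0.725, 1.377], [0.992, -0.089, 0.093, -0.091], [-0.001, -0.731, -0.682, 0.914], [0.0, 0.0, 0.0, 1.0]]
side [416.97521286   0.         250.51756428] [[0.931, -0.211, 0.299, 0.193], [-0.366, -0.562, 0.742, -0.823], [0.012, -0.8, -0.6, 0.811], [0.0, 0.0, 0.0, 1.0]]
wrist [323.24690098   0.         255.80071042] [[0.335, 0.905, 0.262, 0.169], [0.942, -0.322, -0.094, 0.709], [-0.001, 0.278, -0.961, 0.384], [0.0, 0.0, 0.0, 1.0]]
{'time': 0.15, 'joint_pos': array([-1.30567134,  0.59992997, -0.00252845,  1.59992263,  0.00179067,
        0.94290294, -0.07981365]), 'joint_vel': array([ 0.0019985 , -0.00255391,  0.00073073, -0.0040203 , -0.00149309,
       -0.00048804, -0.00032517]), 'joint_efforts': array([ 2.88185154e-03, -7.65586495e+01,  1.49907332e+00, -2.52563256e+01,
       -5.23010641e-02,  1.48724875e-02,  9.48359479e-05]), 'tcp_pos': array([0.24292449, 0.68273366, 0.23497517]), 'eef_rot': array([ 1.70068363e-01,  9.85432096e-01, -5.78848060e-04, -4.26363676e-05]), 'ft_force': array([-0.38355357,  0.09907395,  0.17721324]), 'ft_torque': array([0.02029408, 0.04123891, 0.00728303]), 'finger_gap': 0.999116919316882}
```

View pics/scene0.png

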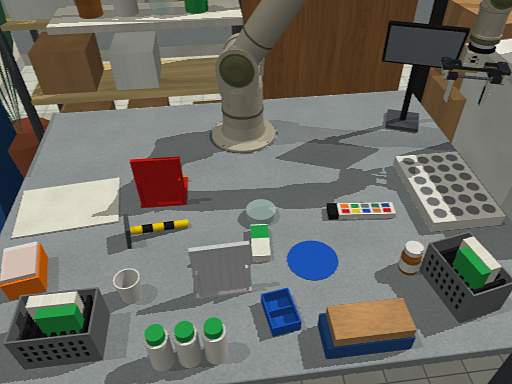

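View pics/side0.png

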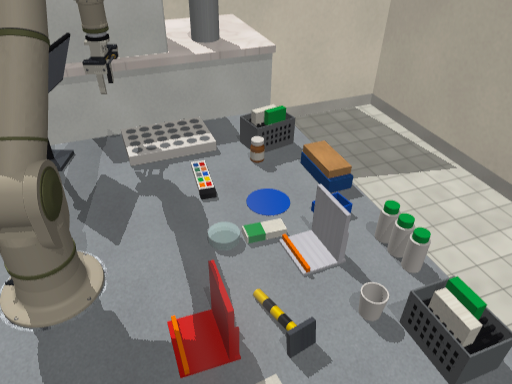

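View pics/wrist0.png

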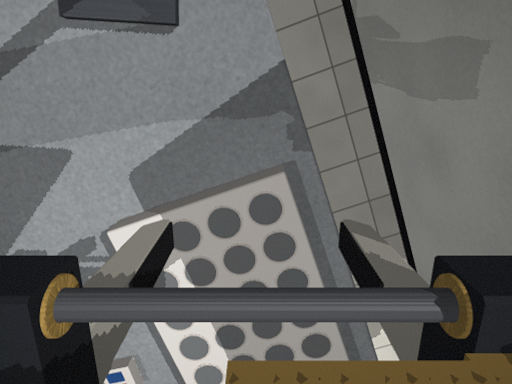

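Look-alikes: there are two stands, red at scene (160,182) and grey metal at (222,270). The grey one is the real stand. The column is at (155,228). The board with colour patches is at (361,210). The mat is at (313,260). Next I'll measure them and check close crops.

```bash
cat > h.py <<'E'
import numpy as np,cv2,pickle
from scipy.optimize import least_squares
def proj(s,X):
    X=np.atleast_2d(X);T=s["T"];p=(X-T[:3,3])@T[:3,:3];q=p@np.array(s["camera_matrix"]).T
    return q[:,:2]/q[:,2:]
def ray(s,uv):
    d=s["T"][:3,:3]@np.linalg.solve(s["camera_matrix"],[uv[0],uv[1],1.]);return s["T"][:3,3],d/np.linalg.norm(d)
def onz(s,uv,z):
    o,d=ray(s,uv);return o+d*(z-o[2])/d[2]
def tri(obs):
    A=np.zeros((3,3));b=np.zeros(3);R=[]
    for s,uv in obs:
        o,d=ray(s,uv);P=np.eye(3)-np.outer(d,d);A+=P;b+=P@o
    X=np.linalg.solve(A,b);e=[np.linalg.norm(proj(s,X)[0]-uv) for s,uv in obs];return X,e
E
python3 - <<'E'
from cell import *
from h import *
S={n:snapshot(n) for n in ["scene","side"]}
for n in S: pickle.dump(S[n],open(n+"1.pkl","wb"))
for l in ["column_center","column_foot","board_center","board_foot","stand_floor","backrest_top","mat_top","dishes_mid","carton_mid","jar_mid","cup_mid","rack_mid"]:
    r={n:tip_of(l,S[n]) for n in S}
    for n in S: print(l,n,[(np.round(d["uv"],1).tolist(),round(d["conf"],2)) for d in r[n][:3]])
    if all(r.values()):
        for a in r["scene"][:2]:
            for b in r["side"][:2]:
                X,e=tri([(S["scene"],a["uv"]),(S["side"],b["uv"])]); 
                if max(e)<15: print("   ",X.round(4),np.round(e,1))
im=cv2.resize(S["scene"]["pixels"][150:320,110:410],None,fx=2.6,fy=2.6,interpolation=cv2.INTER_CUBIC);cv2.imwrite("pics/c1.png",im)
im=cv2.resize(S["side"]["pixels"][150:384,160:370],None,fx=2.5,fy=2.5,interpolation=cv2.INTER_CUBIC);cv2.imwrite("pics/c2.png",im)
E
```

```text
column_center scene [([156.4, 224.4], 0.66), ([125.9, 230.3], 0.41)]
column_center side [([280.5, 313.3], 0.63)]
    [ 0.4812 -0.2938  0.0291] [1.1 1.4]
column_foot scene [([125.4, 228.5], 0.65)]
column_foot side [([302.9, 341.7], 0.66), ([296.9, 256.0], 0.41), ([332.6, 195.2], 0.33)]
    [ 0.4925 -0.3794  0.0344] [1.7 2.2]
board_center scene [([359.6, 211.7], 0.79)]
board_center side [([202.9, 176.6], 0.65)]
    [0.4793 0.3123 0.01  ] [1.6 1.4]
board_foot scene [([330.9, 212.3], 0.8), ([156.8, 222.6], 0.5)]
board_foot side [([209.2, 190.7], 0.78), ([279.3, 312.7], 0.5), ([328.9, 205.4], 0.34)]
    [0.4746 0.2242 0.0134] [1.4 1.3]
    [ 0.4779 -0.2928  0.0323] [1.4 1.8]
stand_floor scene [([360.4, 210.7], 0.49)]
stand_floor side [([299.9, 253.0], 0.79), ([180.7, 341.6], 0.68)]
backrest_top scene [([151.8, 154.7], 0.68), ([214.4, 242.3], 0.64), ([157.6, 227.6], 0.46)]
backrest_top side [([333.4, 198.6], 0.96), ([217.1, 282.2], 0.71)]
    [ 0.5775 -0.2614  0.3252] [10.2 11.6]
    [ 0.3423 -0.2855  0.1765] [0.6 0.8]
    [ 0.7008 -0.1235  0.1736] [0.1 0.1]
mat_top scene [([311.0, 257.5], 0.57), ([260.1, 214.6], 0.16)]
mat_top side [([265.4, 198.7], 0.69)]
    [0.6323 0.1316 0.0048] [1.7 1.5]
    [ 0.5688 -0.0017  0.1204] [0.5 0.5]
dishes_mid scene [([259.4, 210.4], 0.92)]
dishes_mid side [([223.6, 237.8], 0.92)]
    [0.4458 0.0071 0.0129] [1. 1.]
carton_mid scene [([259.1, 241.5], 0.77)]
carton_mid side [([265.5, 231.1], 0.87)]
    [ 0.5678 -0.0078  0.0111] [0.7 0.7]
jar_mid scene [([410.5, 254.7], 0.84)]
jar_mid side [([256.2, 151.1], 0.61)]
    [0.693  0.3775 0.0378] [1.8 1.3]
cup_mid scene [([128.6, 288.1], 0.58)]
cup_mid side [([370.7, 306.4], 0.61)]
    [ 0.6895 -0.3501  0.0227] [0.1 0.1]
rack_mid scene [([278.2, 308.9], 0.75), ([257.8, 240.8], 0.65)]
rack_mid side [([332.1, 205.9], 0.64)]
    [0.7983 0.0122 0.0227] [0.2 0.1]
```

View pics/c1.png

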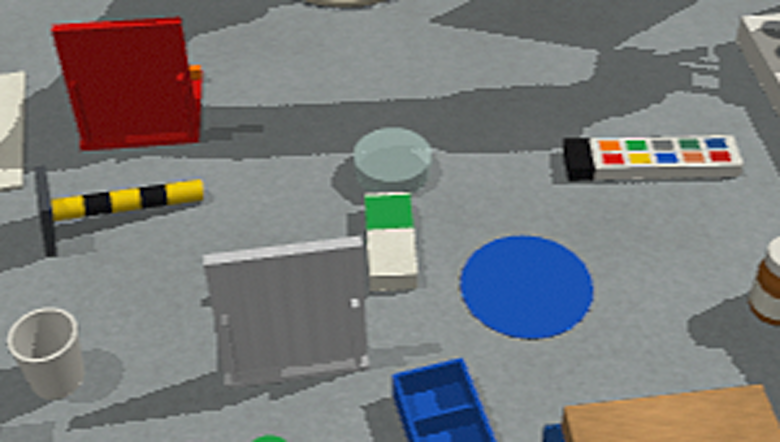

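View pics/c2.png

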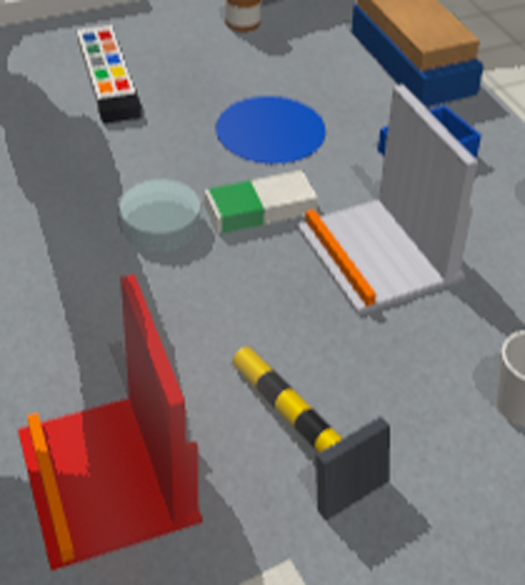

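```bash
python3 - <<'E'
from h import *
a=pickle.load(open("side1.pkl","rb"))["pixels"];b=pickle.load(open("scene1.pkl","rb"))["pixels"]
def z(im,x0,y0,x1,y1,f,n):
    o=cv2.resize(im[y0:y1,x0:x1],None,fx=f,fy=f,interpolation=cv2.INTER_CUBIC)
    for x in range((x0+9)//10*10,x1,10): cv2.putText(o,str(x),((x-x0)*f,8),0,.3,(0,0,255));cv2.line(o,((x-x0)*f,10),((x-x0)*f,16),(0,0,255))
    for y in range((y0+9)//10*10,y1,10): cv2.putText(o,str(y),(0,(y-y0)*f+3),0,.3,(0,0,255));cv2.line(o,(20,(y-y0)*f),(26,(y-y0)*f),(0,0,255))
    cv2.imwrite("pics/"+n,o)
z(a,275,180,355,275,6,"z1.png")
z(b,185,235,275,300,8,"z2.png")
z(a,245,280,325,360,7,"z3.png")
z(b,115,205,195,255,8,"z4.png")
E
```

```text
(no output)
```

View pics/z1.png

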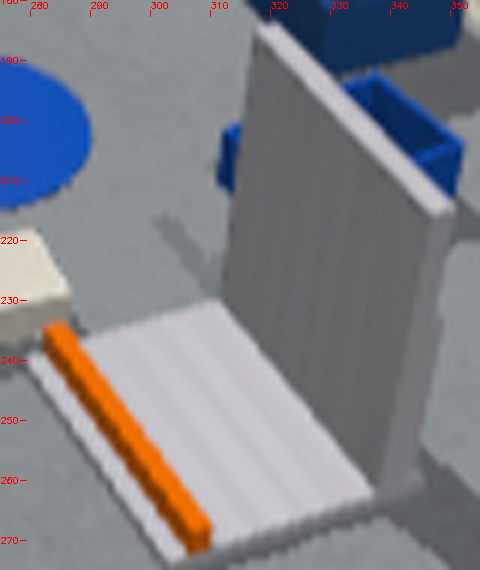

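View pics/z2.png

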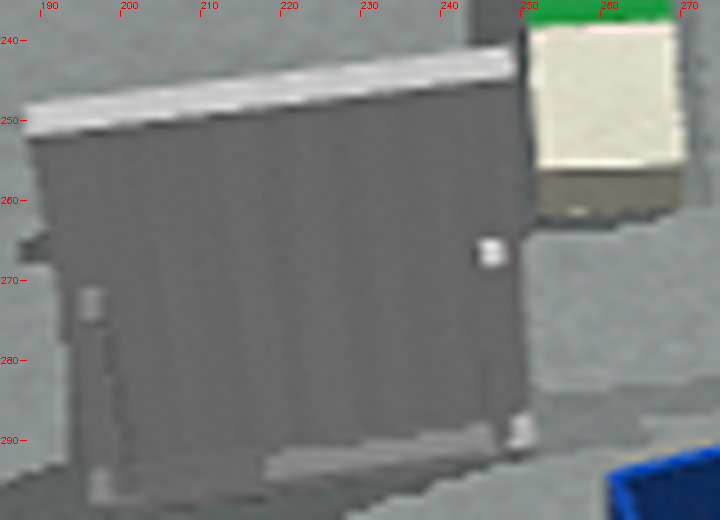

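View pics/z3.png

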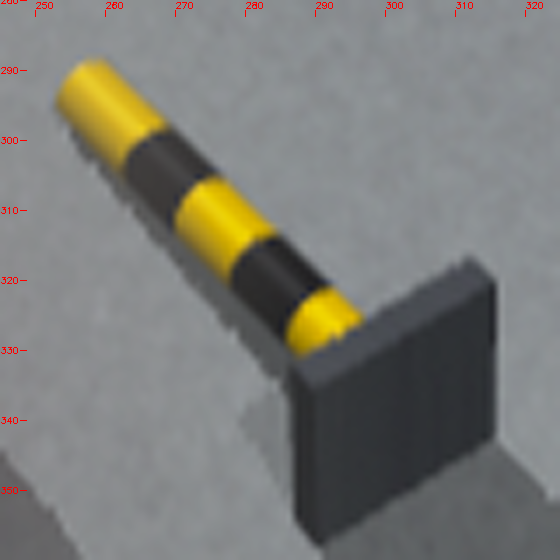

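View pics/z4.png

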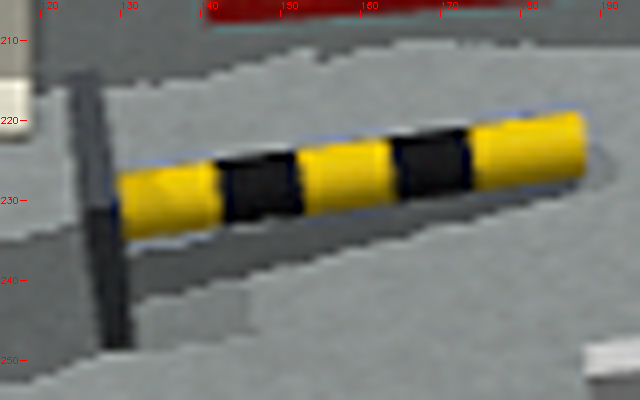

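```bash
cat >> h.py <<'E'
def z(im,x0,y0,x1,y1,f,n):
    o=cv2.resize(im[y0:y1,x0:x1],None,fx=f,fy=f,interpolation=cv2.INTER_CUBIC)
    for x in range((x0+9)//10*10,x1,10): cv2.putText(o,str(x),((x-x0)*f,8),0,.3,(0,0,255));cv2.line(o,((x-x0)*f,10),((x-x0)*f,16),(0,0,255))
    for y in range((y0+9)//10*10,y1,10): cv2.putText(o,str(y),(0,(y-y0)*f+3),0,.3,(0,0,255));cv2.line(o,(20,(y-y0)*f),(26,(y-y0)*f),(0,0,255))
    cv2.imwrite("pics/"+n,o)
def Rz(a): c,s=np.cos(a),np.sin(a);return np.array([[c,-s,0],[s,c,0],[0,0,1.]])
def fitplanar(obs,x0,z0=0.,R0=np.eye(3)):
    # obs: list of (snap, uv, local point mm); pose x,y,yaw
    def f(p): return np.concatenate([proj(s,Rz(p[2])@(R0@(np.array(L)/1000.))+[p[0],p[1],z0])[0]-uv for s,uv,L in obs])
    r=least_squares(f,x0,loss="soft_l1");return r.x,f(r.x).reshape(-1,2)
E
python3 - <<'E'
from h import *
sd=pickle.load(open("side1.pkl","rb"));sc=pickle.load(open("scene1.pkl","rb"))
z(sd["pixels"],185,150,225,205,11,"z5.png");z(sc["pixels"],320,195,400,225,9,"z6.png")
o=[(sd,(318.8,186.7),(85,70,160)),(sd,(320.8,184),(97,70,160)),(sd,(347.2,215.5),(85,-70,160)),(sd,(350.8,215),(97,-70,160)),
(sd,(311.7,229.7),(85,70,0)),(sd,(337.5,262.5),(85,-70,0)),(sd,(286.3,233.7),(0,70,15)),(sd,(310,266.3),(0,-70,15)),
(sc,(188.4,248.1),(85,-70,160)),(sc,(249,240.6),(85,70,160)),(sc,(188.8,252),(97,-70,160)),(sc,(249.4,244.4),(97,70,160))]
p,e=fitplanar(o,[.62,-.12,0],.008);print("stand",p.round(4),e.round(1).tolist())
# column local: x axis forward along axis (horizontal proj), pitch -8deg
t=np.radians(8);R0=np.array([[np.cos(t),0,np.sin(t)],[0,1,0],[-np.sin(t),0,np.cos(t)]])
# local (s, lateral, up); foot z .0363
o=[(sd,(290.4,335),(0,35,35)),(sd,(316,320.7),(0,-35,35)),(sd,(316,342.4),(0,-35,-35)),(sd,(291,357.9),(0,35,-35)),(sd,(286.4,330.7),(12,35,35)),(sd,(312.1,316.9),(12,-35,35)),(sd,(287.4,353.9),(12,35,-35)),
(sc,(188.1,223.4),(175,0,0))]
p,e=fitplanar(o,[.4925,-.38,1.7],.0363,R0);print("col",p.round(4),e.round(1).tolist())
for s in(0,87.5,145,175):print(s,(Rz(p[2])@R0@[s/1000,0,0]+[p[0],p[1],.0363]).round(4))
# mat
for s in(sc,sd):
    h=cv2.cvtColor(s["pixels"],cv2.COLOR_BGR2HSV);m=cv2.inRange(h,(108,150,100),(125,255,255))
    n,l,st,c=cv2.connectedComponentsWithStats(m)
    i=min(range(1,n),key=lambda i:np.hypot(*(c[i]-proj(s,[.632,.132,.002])[0])) if st[i,4]>300 else 1e9)
    cs,_=cv2.findContours((l==i).astype(np.uint8),cv2.RETR_EXTERNAL,cv2.CHAIN_APPROX_NONE)
    P=np.array([onz(s,q[0],.002) for q in cs[0]]);A=np.c_[2*P[:,:2],np.ones(len(P))];w=np.linalg.lstsq(A,(P[:,:2]**2).sum(1),rcond=None)[0];print("mat",w[:2],np.sqrt(w[2]+w[0]**2+w[1]**2))
E
```

```text
stand [ 0.6162 -0.1177  0.0243] [[-1.0, -2.9], [0.9, -1.1], [-0.2, -0.7], [0.4, -1.3], [0.1, -0.9], [0.5, -1.2], [-0.4, -1.3], [0.5, -0.0], [-0.9, -0.9], [-0.8, -0.4], [-1.2, -0.9], [-0.5, -0.4]]
col [ 0.4978 -0.3791  1.7507] [[-0.5, -0.2], [0.7, -0.8], [0.1, 0.2], [-0.7, -0.2], [0.0, 0.4], [1.0, -0.5], [-0.4, -0.0], [-1.7, -0.4]]
0 [ 0.4978 -0.3791  0.0363]
87.5 [ 0.4823 -0.2939  0.0241]
145 [ 0.4721 -0.2379  0.0161]
175 [ 0.4668 -0.2086  0.0119]
mat [0.64064344 0.13014524] 0.06768665043372281
mat [0.63555794 0.12697128] 0.06652989161179297
```

View pics/z5.png

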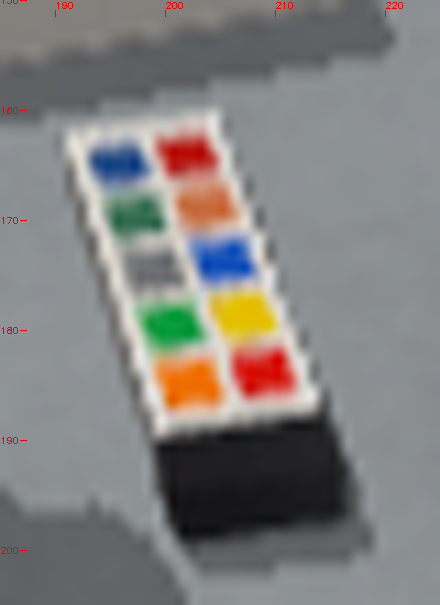

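View pics/z6.png

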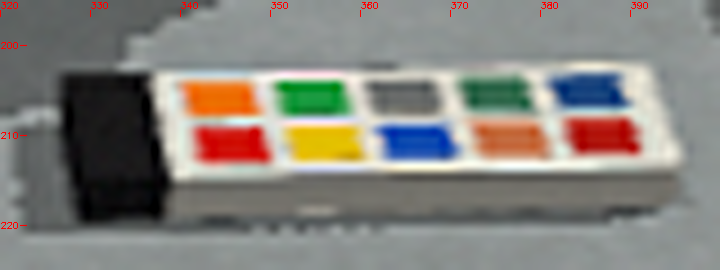

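```bash
python3 - <<'E'
from h import *
sd=pickle.load(open("side1.pkl","rb"));sc=pickle.load(open("scene1.pkl","rb"))
o=[(sd,(191.5,162.5),(200,25,20)),(sd,(205,160),(200,-25,20)),(sd,(201.6,199.1),(0,25,0)),(sd,(216.4,196.8),(0,-25,0)),
(sc,(326.9,203.3),(0,25,20)),(sc,(392.2,202),(200,25,20)),(sc,(395.9,212.8),(200,-25,20)),(sc,(328.7,215.3),(0,-25,20)),(sc,(329.1,219.4),(0,-25,0)),(sc,(395,216.7),(200,-25,0))]
for oo in (o,o[:4],o[4:]):
    p,e=fitplanar(oo,[.4746,.2242,1.5]);print("board",p.round(4),e.round(1).tolist())
E
```

```text
board [0.469  0.2128 1.4739] [[-0.4, -1.6], [0.1, -1.0], [0.3, -0.5], [0.8, -0.6], [-0.2, -0.4], [-0.3, -0.6], [0.1, -0.0], [0.2, -0.9], [-0.8, -0.2], [-0.3, 0.9]]
board [0.4661 0.2087 1.465 ] [[-0.3, -0.9], [0.2, -0.3], [-0.2, 0.4], [0.4, 0.4]]
board [0.471  0.2131 1.4846] [[-0.1, 0.1], [-0.2, -0.6], [0.4, -0.0], [0.6, -0.4], [-0.5, 0.2], [-0.1, 0.8]]
```

```bash
python3 - <<'E'
from h import *
sd=pickle.load(open("side1.pkl","rb"));sc=pickle.load(open("scene1.pkl","rb"))
for uv in[(130.4,160.4),(179,157)]:print(onz(sc,uv,.168).round(3))
for uv in[(140.8,207.7),(187,203.8)]:print(onz(sc,uv,.0).round(3))
for uv in[(211,264),(236,318)]:print(onz(sd,uv,.168).round(3))
for l,s in(("sc",sc),("sd",sd)):print(l,[onz(s,q,.0125).round(3) for q in ([(251,237),(270,260)] if l=="sc" else [(243,230),(287,232)])])
E
```

```text
[ 0.352 -0.347  0.168]
[ 0.354 -0.211  0.168]
[ 0.37 -0.35  0.  ]
[ 0.371 -0.209  0.   ]
[ 0.347 -0.224  0.168]
[ 0.35  -0.371  0.168]
sc [array([ 0.547, -0.027,  0.012]), array([0.637, 0.015, 0.012])]
sd [array([0.509, 0.015, 0.012]), array([ 0.624, -0.037,  0.012])]
```

```bash
cat >> h.py <<'E'
from scipy.spatial.transform import Rotation as Ro
def to(wps,st=None):
    """wps: (x,y,z TCP, tool-y yaw deg mod 180 or None)"""
    from cell import robot
    st=st or robot.read_state();R=Ro.from_quat(st["eef_rot"]).as_matrix();p=st["tcp_pos"]
    y0=np.degrees(np.arctan2(R[1,1],R[0,1]));print("tcp",p.round(4),"tooly",round(y0,2),"f",st["ft_force"].round(1),"gap",round(st["finger_gap"],3),"t",round(st["time"],2),"q7",st["joint_pos"][6].round(2))
    for w in wps:
        d=R.T@(np.array(w[:3])-p)*1000
        a=0 if w[3] is None else (w[3]-y0+90)%180-90
        print(d.round(1).tolist(),"tw",round(-np.radians(a),3))
E
python3 -c "
from h import *
to([(.6,.15,.3,30),(.474,-.248,.22,10.3)])"
```

```text
tcp [0.243  0.6831 0.2356] tooly 70.42 f [-0.6  0.3  0.1] gap 1.0 t 1.45 q7 -0.08
[-515.0, -382.6, -64.4] tw 0.705
[-529.7, -799.8, 15.6] tw 1.049
```

Emit:
send_rows([
  {"slide":[-515,-383,-64],"twist":0.7},
  {"slide":[-515,-383,-64],"twist":0.7},
  {"slide":[-515,-383,-64],"twist":0.7},
  {"slide":[-515,-383,-64],"twist":0.7},
  {"slide":[-515,-383,-64],"twist":0.7},
  {"slide":[-515,-383,-64],"twist":0.7},
  {"slide":[-515,-383,-64],"twist":0.7},
  {"slide":[-515,-383,-64],"twist":0.7},
  {"slide":[-515,-383,-64],"twist":0.7},
  {"slide":[-515,-383,-64],"twist":0.7},
  {"slide":[-530,-800,16],"twist":1.049},
  {"slide":[-530,-800,16],"twist":1.049},
  {"slide":[-530,-800,16],"twist":1.049},
  {"slide":[-530,-800,16],"twist":1.049},
  {"slide":[-530,-800,16],"twist":1.049},
  {"slide":[-530,-800,16],"twist":1.049},
  {"slide":[-530,-800,16],"twist":1.049},
  {"slide":[-530,-800,16],"twist":1.049},
  {"slide":[-530,-800,16],"twist":1.049},
  {"slide":[-530,-800,16],"twist":1.049},
], grip=-1, squeeze=12)

```text
time: 3.95
tcp_pos: [0.475, -0.2468, 0.2198]
eef_rot: [0.64, 0.769, 0.0, 0.0]
ft_force: [-0.5, 0.3, 0.1]
finger_gap: 1.002
```

```bash
python3 - <<'E'
from h import *
from cell import *
w=snapshot("wrist");pickle.dump(w,open("w2.pkl","wb"));cv2.imwrite("pics/w2.png",w["pixels"])
s=snapshot("scene");cv2.imwrite("pics/s2.png",s["pixels"])
to([(.474,-.248,.22,10.3)])
for l in("column_center","column_foot"):print(l,[(d["uv"],d["conf"]) for d in tip_of(l,w)[:2]])
c=np.array([.4978,-.3791,.0363]);t=np.radians(8);d=np.array([-.1791*np.cos(t),.9838*np.cos(t),-np.sin(t)])
print([proj(w,c+d*k).round(1).tolist() for k in(0,.0875,.135,.175)])
E
```

```text
tcp [ 0.475  -0.2469  0.2198] tooly 10.47 f [ 0.5 -0.7 -0.2] gap 1.003 t 4.05 q7 0.8
[-0.9, -1.2, -0.2] tw 0.003
column_center [([253.8, 202.2], 0.78)]
column_foot [([253.1, 275.3], 0.76)]
[[[254.9, 278.8]], [[255.1, 205.6]], [[255.2, 163.7]], [[255.2, 127.2]]]
```

View pics/w2.png

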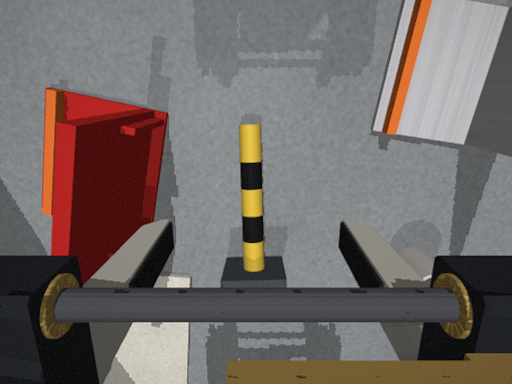

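View pics/s2.png

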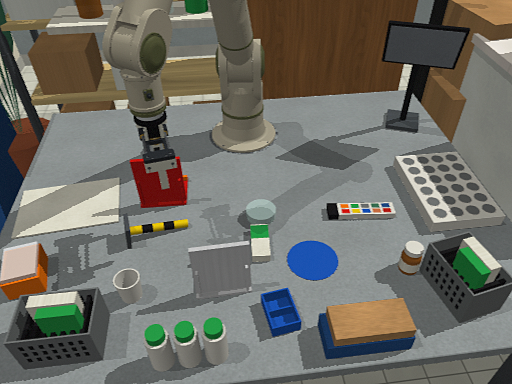

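```bash
python3 - <<'E'
from h import *
w=pickle.load(open("w2.pkl","rb"))
z(w["pixels"],30,80,290,290,3,"z7.png")
print(w["T"].round(3).tolist())
for uv in[(167,113),(155,220),(46,88)]:print(uv,onz(w,uv,.168).round(4),onz(w,uv,.008).round(4))
for uv,zz in[((250.6,125),.012),((251.8,164),.0175),((254,265),.034)]:print(uv,onz(w,uv,zz).round(4))
E
```

```text
[[0.983, 0.174, 0.05, 0.46], [0.181, -0.945, -0.273, -0.171], [0.0, 0.277, -0.961, 0.369], [0.0, 0.0, 0.0, 1.0]]
(167, 113) [ 0.4095 -0.1933  0.168 ] [ 0.3691 -0.2114  0.008 ]
(155, 220) [ 0.4091 -0.2647  0.168 ] [ 0.3683 -0.3395  0.008 ]
(46, 88) [ 0.3369 -0.1918  0.168 ] [ 0.2388 -0.2088  0.008 ]
(250.6, 125) [ 0.4613 -0.2071  0.012 ]
(251.8, 164) [ 0.4702 -0.2486  0.0175]
(254, 265) [ 0.4937 -0.3627  0.034 ]
```

View pics/z7.png

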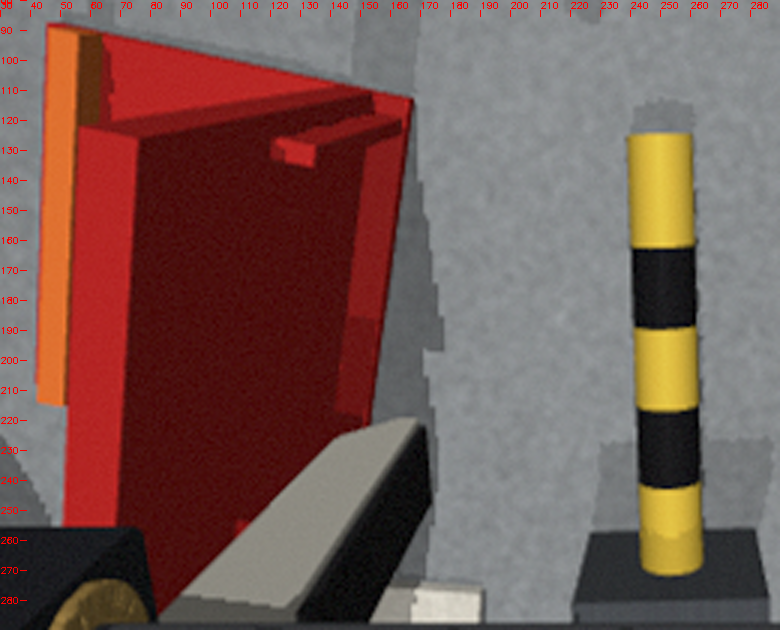

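```bash
python3 - <<'E'
from h import *
to([(.471,-.248,.10,11.3),(.471,-.248,.021,11.3)])
E
```

```text
tcp [ 0.4748 -0.2473  0.2198] tooly 10.43 f [ 0.7 -0.3 -0.3] gap 1.0 t 4.15 q7 0.8
[-0.0, -3.9, 119.8] tw -0.015
[-0.0, -3.9, 198.8] tw -0.015
```

Emit:
send_rows([
  {"slide":[0,-4,60],"twist":-0.015},
  {"slide":[0,-4,120],"twist":-0.015},
  {"slide":[0,-4,160],"twist":-0.015},
  {"slide":[0,-4,185],"twist":-0.015},
  {"slide":[0,-4,199],"twist":-0.015},
  {"slide":[0,-4,199],"twist":-0.015},
])

```text
time: 4.9
tcp_pos: [0.4702, -0.2487, 0.0202]
eef_rot: [0.635, 0.773, -0.0, -0.0]
ft_force: [0.6, 0.3, 0.0]
finger_gap: 0.995
```

```bash
python3 - <<'E'
from h import *
from cell import *
w=snapshot("wrist");cv2.imwrite("pics/w3.png",w["pixels"])
to([])
E
```

```text
tcp [ 0.4705 -0.249   0.0209] tooly 11.19 f [ 0.4  0.2 -0.7] gap 1.001 t 4.95 q7 0.96
```

View pics/w3.png

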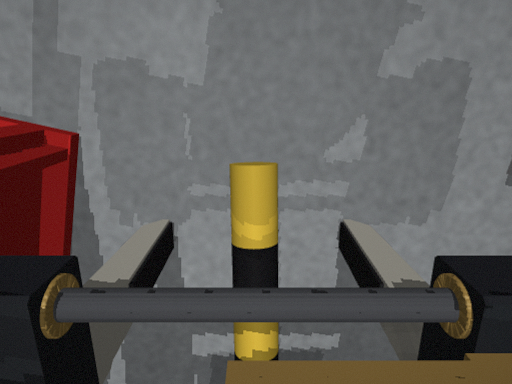

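The shaft is centred between the fingers (columns 231–278, between finger tips at 173 and 340). Closing now.

Emit:
send_rows([
  {"slide":[0,0,0],"twist":0},
  {"slide":[0,0,0],"twist":0},
  {"slide":[0,0,0],"twist":0},
  {"slide":[0,0,0],"twist":0},
  {"slide":[0,0,0],"twist":0},
  {"slide":[0,0,0],"twist":0},
  {"slide":[0,0,0],"twist":0},
  {"slide":[0,0,0],"twist":0},
], grip=1, squeeze=12)

```text
time: 5.95
tcp_pos: [0.4702, -0.249, 0.0206]
eef_rot: [0.635, 0.773, -0.0, -0.0]
ft_force: [-1.1, -0.5, -0.2]
finger_gap: 0.253
```

```bash
python3 - <<'E'
from h import *
from cell import *
w=snapshot("wrist");pickle.dump(w,open("w4.pkl","wb"));cv2.imwrite("pics/w4.png",w["pixels"])
to([])
E
```

```text
tcp [ 0.4702 -0.249   0.0206] tooly 11.17 f [ 0.5  0.6 -0.1] gap 0.251 t 6.0 q7 0.96
```

View pics/w4.png

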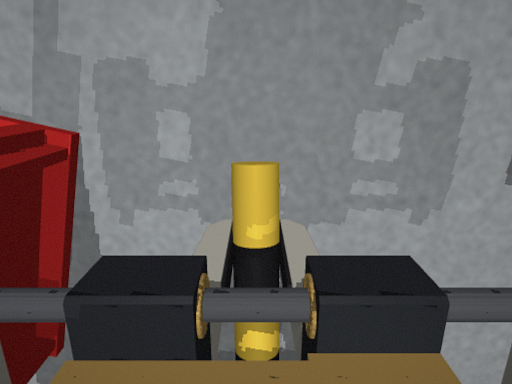

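```bash
python3 - <<'E'
from h import *
w=pickle.load(open("w4.pkl","rb"))
p=onz(w,(256,163),.0238);print(p)
R=np.array([-np.sin(np.radians(11.2)),np.cos(np.radians(11.2))])
tcp=np.array([.4702,-.249])
off=(p[:2]-tcp)@R;print("top rim ahead",off)
s=175-(off*1000-12*np.sin(np.radians(8)))/np.cos(np.radians(8));print("s",s)
t=np.radians
h0=.0206+0
# contact height: axis height at s
za=36.3-s*np.sin(t(8));print("axis z",za)
def arc(th):
    c,n=np.cos(t(th)),np.sin(t(th))
    if th<=0: return 7+(s-12)*c-35*n,(s-12)*n+35*c
    return -5+s*c-35*n, s*n+35*c
d0,z0=arc(-8)
for th in[-8,-4,0,5,10,15,20,25,30,35,40,45,50,55,60,65,70,75,80,85,90]:
    d,z=arc(th);print(th,round(d-d0,1),round(-(z-z0),1))
from cell import robot
M=Ro.from_quat(robot.read_state()["eef_rot"]).as_matrix();print("tool axes of column dir",M.T@[R[0],R[1],0])
E
```

```text
[ 0.46093516 -0.2044808   0.0238    ]
top rim ahead 0.0454708873584606
s 130.7687342149669
axis z 18.100509750680445
-8 0.0 -0.0
-4 -1.6 -8.5
0 -3.7 -16.9
5 -7.3 -28.1
10 -11.8 -39.0
15 -17.2 -49.5
20 -23.6 -59.5
25 -30.8 -68.9
30 -38.7 -77.6
35 -47.4 -85.5
40 -56.8 -92.7
45 -66.8 -99.1
50 -77.2 -104.5
55 -88.1 -109.1
60 -99.4 -112.6
65 -110.9 -115.2
70 -122.6 -116.7
75 -134.4 -117.2
80 -146.2 -116.7
85 -158.0 -115.2
90 -169.5 -112.6
tool axes of column dir [ 9.99999878e-01 -4.77637025e-04  1.29487983e-04]
```

Emit:
send_rows([
  {"slide":[-1.6,0,-8.5],"twist":0},
  {"slide":[-3.7,0,-16.9],"twist":0},
  {"slide":[-7.3,0,-28.1],"twist":0},
  {"slide":[-11.8,0,-39],"twist":0},
  {"slide":[-17.2,0,-49.5],"twist":0},
  {"slide":[-23.6,0,-59.5],"twist":0},
  {"slide":[-30.8,0,-68.9],"twist":0},
  {"slide":[-30.8,0,-68.9],"twist":0},
])

```text
time: 7.0
tcp_pos: [0.4766, -0.2797, 0.0903]
eef_rot: [0.635, 0.772, 0.0, 0.0]
ft_force: [-0.1, 1.6, -0.7]
finger_gap: 0.261
```

```bash
python3 - <<'E'
from h import *
from cell import *
w=snapshot("side");pickle.dump(w,open("sd5.pkl","wb"));s=snapshot("scene")
o=np.hstack([cv2.resize(w["pixels"][220:384,200:360],None,fx=2.4,fy=2.4),cv2.resize(s["pixels"][140:304,80:240],None,fx=2.4,fy=2.4)])
cv2.imwrite("pics/p5.png",o)
to([])
E
```

```text
tcp [ 0.4763 -0.2791  0.0895] tooly 11.18 f [-0.2  1.1 -0.7] gap 0.255 t 7.1 q7 0.95
```

View pics/p5.png

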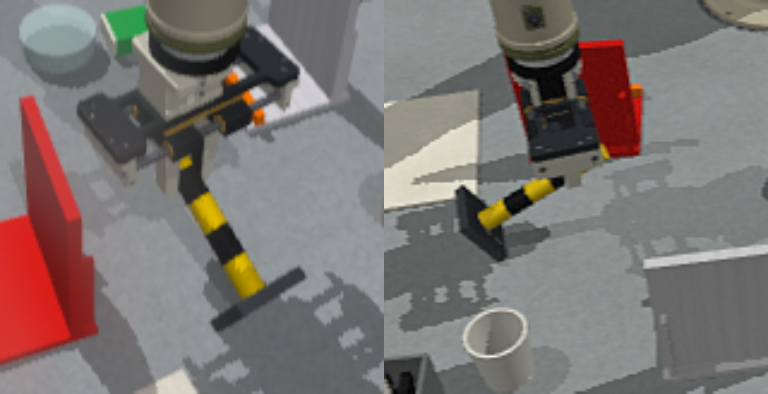

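The column has rotated to about 25°, its foot on the table, with only small forces. I'll continue along the arc.

Emit:
send_rows([
  {"slide":[-7.9,0,-8.7],"twist":0},
  {"slide":[-16.6,0,-16.6],"twist":0},
  {"slide":[-26,0,-23.8],"twist":0},
  {"slide":[-36,0,-30.2],"twist":0},
  {"slide":[-46.4,0,-35.6],"twist":0},
  {"slide":[-57.3,0,-40.2],"twist":0},
  {"slide":[-68.6,0,-43.7],"twist":0},
  {"slide":[-80.1,0,-46.3],"twist":0},
  {"slide":[-91.8,0,-47.8],"twist":0},
  {"slide":[-103.6,0,-48.3],"twist":0},
  {"slide":[-103.6,0,-48.3],"twist":0},
])

```text
time: 8.48
tcp_pos: [0.4968, -0.3824, 0.138]
eef_rot: [0.635, 0.772, -0.0, 0.001]
ft_force: [3.2, -1.1, 4.7]
finger_gap: 0.256
```

```bash
python3 - <<'E'
from h import *
from cell import *
w=snapshot("side");pickle.dump(w,open("sd6.pkl","wb"));s=snapshot("scene")
o=np.hstack([cv2.resize(w["pixels"][220:384,200:360],None,fx=2.4,fy=2.4),cv2.resize(s["pixels"][140:304,60:220],None,fx=2.4,fy=2.4)])
cv2.imwrite("pics/p6.png",o)
to([])
E
```

```text
tcp [ 0.4967 -0.3815  0.138 ] tooly 11.15 f [ 2.5 -0.9  2.7] gap 0.259 t 8.57 q7 1.03
```

View pics/p6.png

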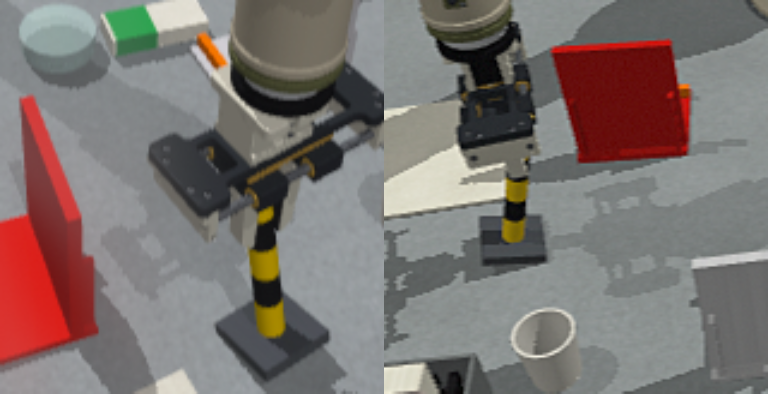

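Emit:
send_rows([
  {"slide":[-6,0,0],"twist":0},
  {"slide":[-11.8,0,0.5],"twist":0},
  {"slide":[-18,0,1.2],"twist":0},
  {"slide":[-23.6,0,2],"twist":0},
  {"slide":[-29,0,3],"twist":0},
  {"slide":[-35,0,4.5],"twist":0},
  {"slide":[-35,0,4.5],"twist":0},
  {"slide":[-35,0,4.5],"twist":0},
])

```text
time: 9.57
tcp_pos: [0.5033, -0.4156, 0.1335]
eef_rot: [0.635, 0.773, -0.0, 0.001]
ft_force: [3.6, -1.0, 2.9]
finger_gap: 0.258
```

```bash
python3 - <<'E'
from h import *
from cell import *
w=snapshot("side");pickle.dump(w,open("sd7.pkl","wb"));s=snapshot("scene");pickle.dump(s,open("sc7.pkl","wb"))
o=np.hstack([cv2.resize(w["pixels"][260:384,220:344],None,fx=3.2,fy=3.2),cv2.resize(s["pixels"][170:294,60:184],None,fx=3.2,fy=3.2)])
cv2.imwrite("pics/p7.png",o)
to([])
for n,S in(("side",w),("scene",s)):
  for l in("column_center","column_foot"):print(n,l,[(np.round(d["uv"],1),round(d["conf"],2)) for d in tip_of(l,S)[:2]])
E
```

```text
tcp [ 0.5033 -0.4155  0.1335] tooly 11.17 f [ 4.5 -2.2  3.2] gap 0.257 t 9.68 q7 1.06
side column_center [(array([316.1, 333.6]), 0.97)]
side column_foot [(array([311.6, 363.9]), 0.59), (array([266.9, 230.4]), 0.19)]
scene column_center [(array([107.8, 219.4]), 0.96), (array([216.1, 242. ]), 0.66)]
scene column_foot [(array([114.4, 242.3]), 0.76), (array([410.5, 255.6]), 0.71)]
```

View pics/p7.png

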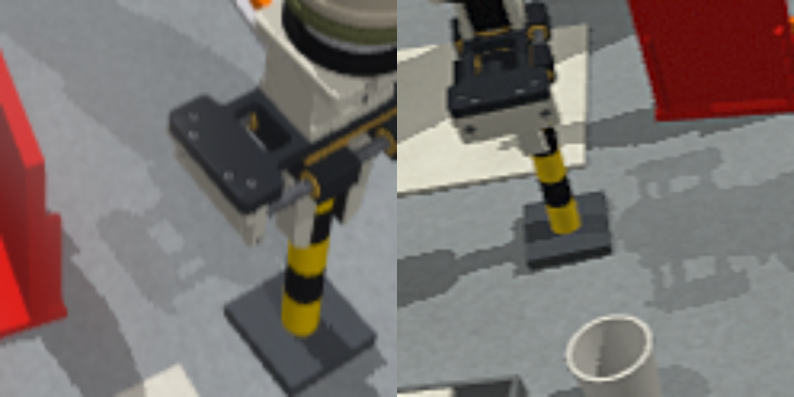

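```bash
python3 - <<'E'
from h import *
a=pickle.load(open("sd7.pkl","rb"));b=pickle.load(open("sc7.pkl","rb"))
print(tri([(a,(311.6,363.9)),(b,(114.4,242.3))]),tri([(a,(316.1,333.6)),(b,(107.8,219.4))]))
for s in(a,b):
  o=s["pixels"].copy()
  print([proj(s,[.5033,-.4155,k]).round(1).tolist() for k in(0,.0875,.13)])
z(a["pixels"],275,310,355,384,7,"z8.png");z(b["pixels"],85,200,145,265,8,"z9.png")
E
```

```text
(array([ 0.50176614, -0.41490131, -0.00470882]), [np.float64(0.5553110493761225), np.float64(0.41061202862865037)]) (array([ 0.5053696 , -0.4085779 ,  0.09100089]), [np.float64(0.11216169711823223), np.float64(0.08288918654588863)])
[[[312.2, 362.3]], [[316.6, 337.7]], [[318.9, 324.6]]]
[[[113.4, 241.8]], [[105.5, 220.1]], [[101.4, 208.7]]]
```

View pics/z8.png

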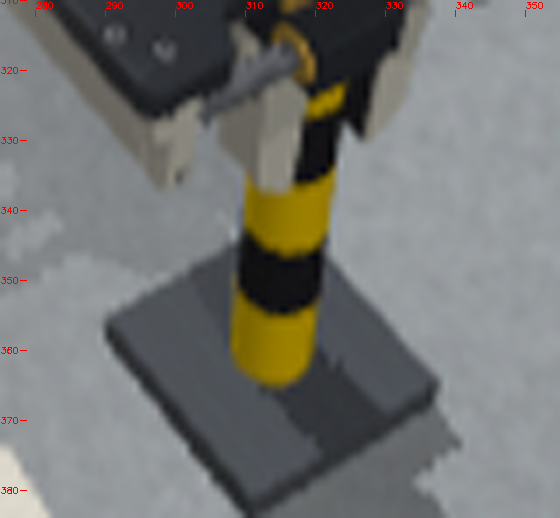

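View pics/z9.png

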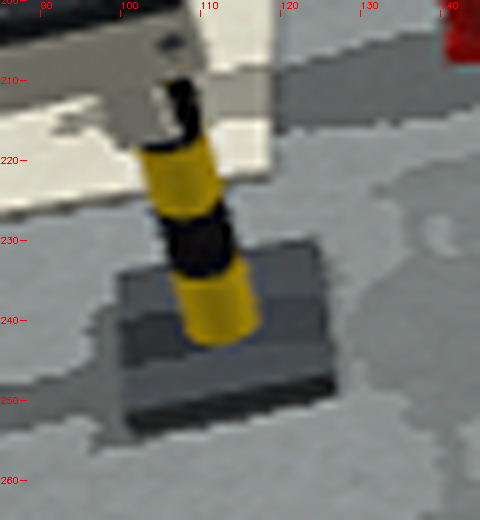

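```bash
python3 - <<'E'
from h import *
W=[(.5033,-.4155,.195,None)]
def seg(a,b,n): return [tuple(np.array(a)+(np.array(b)-a)*k/n)+(None,) for k in range(1,n+1)]
to(W+seg((.5033,-.4155,.195),(.515,.0,.195),12)+seg((.515,.0,.195),(.638,.1285,.195),5))
E
```

```text
tcp [ 0.5033 -0.4154  0.1335] tooly 11.17 f [ 4.1 -2.4  4. ] gap 0.258 t 9.88 q7 1.06
[-0.1, 0.0, -61.5] tw -0.0
[33.7, 7.7, -61.5] tw -0.0
[67.4, 15.3, -61.6] tw -0.0
[101.2, 23.0, -61.6] tw -0.0
[135.0, 30.7, -61.6] tw -0.0
[168.8, 38.3, -61.6] tw -0.0
[202.6, 46.0, -61.6] tw -0.0
[236.3, 53.7, -61.7] tw -0.0
[270.1, 61.3, -61.7] tw -0.0
[303.9, 69.0, -61.7] tw -0.0
[337.7, 76.7, -61.7] tw -0.0
[371.5, 84.3, -61.7] tw -0.0
[405.2, 92.0, -61.8] tw -0.0
[425.7, 121.1, -61.8] tw -0.0
[446.1, 150.2, -61.8] tw -0.0
[466.6, 179.4, -61.8] tw -0.0
[487.0, 208.5, -61.8] tw -0.0
[507.5, 237.6, -61.8] tw -0.0
```

Emit:
send_rows([
  {"slide":[0,0,0],"twist":0},
  {"slide":[0,0,0],"twist":0},
  {"slide":[0,0,-6],"twist":0},
  {"slide":[0,0,-15],"twist":0},
  {"slide":[0,0,-30],"twist":0},
  {"slide":[0,0,-45],"twist":0},
  {"slide":[0,0,-56],"twist":0},
  {"slide":[0,0,-61.5],"twist":0},
  {"slide":[0,0,-61.5],"twist":0},
], squeeze=30)

```text
time: 11.0
tcp_pos: [0.5032, -0.4152, 0.1953]
eef_rot: [0.635, 0.773, 0.0, 0.0]
ft_force: [-0.0, 0.6, -6.5]
finger_gap: 0.254
```

```bash
python3 - <<'E'
from h import *
from cell import *
w=snapshot("side");s=snapshot("scene")
o=np.hstack([cv2.resize(w["pixels"][260:384,240:364],None,fx=3.2,fy=3.2),cv2.resize(s["pixels"][150:274,50:174],None,fx=3.2,fy=3.2)])
cv2.imwrite("pics/p8.png",o)
to([])
E
```

```text
tcp [ 0.503  -0.415   0.1945] tooly 11.18 f [ 0.5 -0.6 -6. ] gap 0.256 t 11.1 q7 1.03
```

View pics/p8.png

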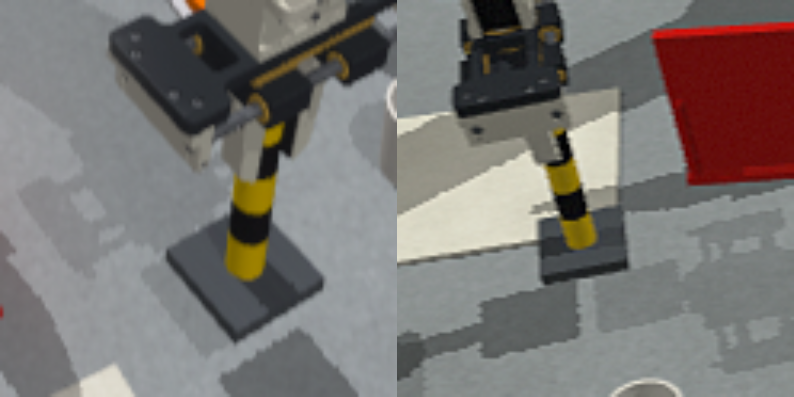

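The column is held upright and clear of the table, with a 6 N load. I'll carry it to the mat.

Emit:
send_rows([
  {"slide":[12,3,0],"twist":0},
  {"slide":[40,9,0],"twist":0},
  {"slide":[74,17,0],"twist":0},
  {"slide":[110,25,0],"twist":0},
  {"slide":[146,33,0],"twist":0},
  {"slide":[182,41,0],"twist":0},
  {"slide":[218,50,0],"twist":0},
  {"slide":[254,58,0],"twist":0},
  {"slide":[290,66,0],"twist":0},
  {"slide":[326,74,0],"twist":0},
  {"slide":[362,82,0],"twist":0},
  {"slide":[395,90,0],"twist":0},
  {"slide":[420,113,0],"twist":0},
  {"slide":[442,144,0],"twist":0},
  {"slide":[464,175,0],"twist":0},
  {"slide":[484,204,0],"twist":0},
  {"slide":[498,224,0],"twist":0},
  {"slide":[505,234,0],"twist":0},
  {"slide":[507,237,0],"twist":0},
  {"slide":[507,237,0],"twist":0},
])

```text
time: 13.6
tcp_pos: [0.6367, 0.1274, 0.1947]
eef_rot: [0.635, 0.772, -0.0, -0.0]
ft_force: [0.6, -0.1, -5.6]
finger_gap: 0.255
```

```bash
python3 - <<'E'
from h import *
from cell import *
w=snapshot("side");s=snapshot("scene")
o=np.hstack([cv2.resize(w["pixels"][100:260,190:350],None,fx=2.5,fy=2.5),cv2.resize(s["pixels"][150:310,230:390],None,fx=2.5,fy=2.5)])
cv2.imwrite("pics/p9.png",o)
to([(.638,.1285,.137,None)])
for n,S in(("side",w),("scene",s)):
  for l in("column_foot",):print(n,l,[(np.round(d["uv"],1),round(d["conf"],2)) for d in tip_of(l,S)[:2]])
  print(proj(S,[.638,.1285,.062]))
E
```

```text
tcp [0.6368 0.1271 0.1949] tooly 11.11 f [-0.3 -0.3 -4.8] gap 0.249 t 13.7 q7 0.17
[1.2, 1.5, 57.9] tw -0.0
side column_foot [(array([272.2, 185.3]), 0.98), (array([268.7, 160.3]), 0.41)]
[[269.16061632 185.28325097]]
scene column_foot [(array([311.9, 244.7]), 0.6)]
[[312.92126834 243.75522305]]
```

View pics/p9.png

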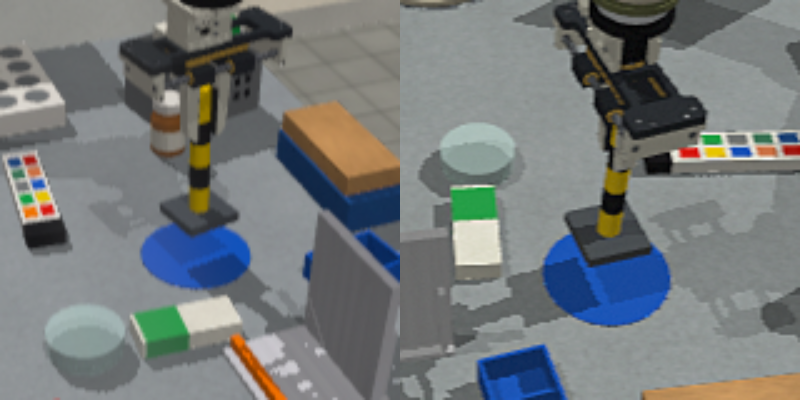

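Emit:
send_rows([
  {"slide":[1,1.5,15],"twist":0},
  {"slide":[1,1.5,32],"twist":0},
  {"slide":[1,1.5,46],"twist":0},
  {"slide":[1,1.5,54],"twist":0},
  {"slide":[1,1.5,57],"twist":0},
  {"slide":[1,1.5,58],"twist":0},
  {"slide":[1,1.5,59],"twist":0},
  {"slide":[1,1.5,59],"twist":0},
])

```text
time: 14.8
tcp_pos: [0.6388, 0.1294, 0.1362]
eef_rot: [0.635, 0.773, 0.0, 0.0]
ft_force: [0.4, -0.2, -5.3]
finger_gap: 0.25
```

```bash
python3 - <<'E'
from h import *
from cell import *
w=snapshot("side");s=snapshot("scene")
z(w["pixels"],230,130,310,220,6,"z10.png");z(s["pixels"],275,200,355,290,6,"z11.png")
a=cv2.imread("pics/z10.png");b=cv2.imread("pics/z11.png");cv2.imwrite("pics/p10.png",np.hstack([a,b])[:, :800] if 0 else cv2.resize(np.hstack([a,b]),None,fx=.83,fy=.83))
to([])
E
```

```text
tcp [0.6388 0.1294 0.1362] tooly 11.18 f [ 0.4  1.  -5.1] gap 0.252 t 14.9 q7 0.2
```

View pics/p10.png

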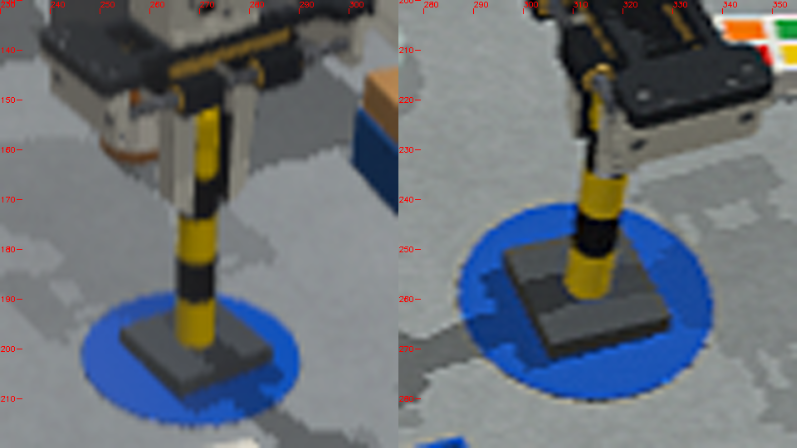

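Emit:
send_rows([
  {"slide":[0,0,0.7],"twist":0},
  {"slide":[0,0,1.4],"twist":0},
  {"slide":[0,0,2],"twist":0},
  {"slide":[0,0,2],"twist":0},
])

```text
time: 15.4
tcp_pos: [0.6391, 0.1291, 0.1353]
eef_rot: [0.635, 0.772, 0.001, 0.0]
ft_force: [-3.0, -0.6, 9.2]
finger_gap: 0.249
```

Emit:
send_rows([
  {"slide":[0,0,-0.5],"twist":0},
  {"slide":[0,0,-0.5],"twist":0},
  {"slide":[0,0,-0.5],"twist":0},
], squeeze=4)

```text
time: 15.78
tcp_pos: [0.6392, 0.1288, 0.135]
eef_rot: [0.635, 0.772, 0.0, 0.001]
ft_force: [-1.0, -2.0, 6.0]
finger_gap: 0.261
```

Emit:
send_rows([
  {"slide":[0,0,0],"twist":0},
  {"slide":[0,0,0],"twist":0},
  {"slide":[0,0,0],"twist":0},
  {"slide":[0,0,0],"twist":0},
  {"slide":[0,0,0],"twist":0},
  {"slide":[0,0,-10],"twist":0},
  {"slide":[0,0,-40],"twist":0},
  {"slide":[0,0,-80],"twist":0},
  {"slide":[0,0,-120],"twist":0},
  {"slide":[0,0,-130],"twist":0},
], grip=-1)

```text
time: 17.02
tcp_pos: [0.6398, 0.1293, 0.2678]
eef_rot: [0.635, 0.773, 0.002, 0.001]
ft_force: [0.4, -0.2, -0.2]
finger_gap: 1.0
```

```bash
python3 - <<'E'
from h import *
from cell import *
w=snapshot("side");s=snapshot("scene")
z(w["pixels"],230,130,310,220,6,"z10.png");z(s["pixels"],275,200,355,290,6,"z11.png")
a=cv2.imread("pics/z10.png");b=cv2.imread("pics/z11.png");cv2.imwrite("pics/p11.png",cv2.resize(np.hstack([a,b]),None,fx=.83,fy=.83))
for n,S in(("side",w),("scene",s)):
  for l in("column_foot","column_center"):print(n,l,[(np.round(d["uv"],1),round(d["conf"],2)) for d in tip_of(l,S)[:2]])
g=.145; yaw=84.5
f=np.array([.469,.2128]);d=np.array([np.cos(np.radians(yaw)),np.sin(np.radians(yaw))])
print("grip",f+g*d)
p=f+g*d
to([(p[0],p[1],.2,yaw-90)])
E
```

```text
side column_foot [(array([269.4, 200.1]), 0.77)]
side column_center [(array([272.3, 176.2]), 0.95)]
scene column_foot [(array([314.5, 260.2]), 0.81)]
scene column_center [(array([313.7, 237.3]), 0.71)]
grip [0.48289763 0.35713245]
tcp [0.638  0.1294 0.263 ] tooly 11.18 f [-1.  -0.  -0.6] gap 1.002 t 17.32 q7 0.14
[253.5, -107.8, 63.2] tw 0.291
```

View pics/p11.png

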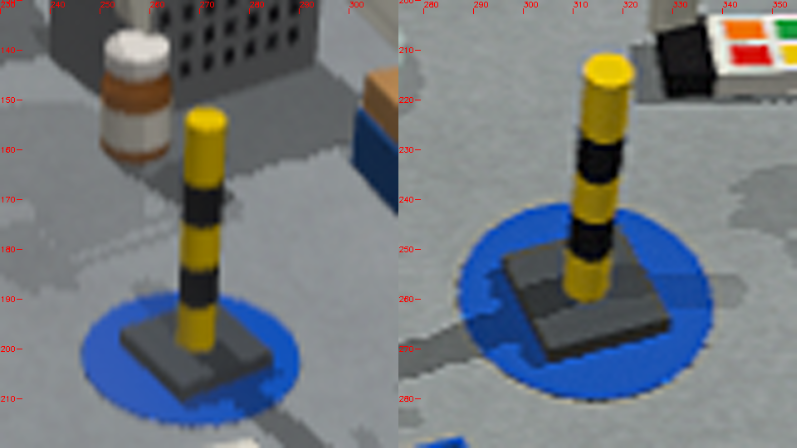

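The column stands upright with its whole foot on the mat, centred at scene (314,260). Next, the board.

Emit:
send_rows([
  {"slide":[60,-25,0],"twist":0.15},
  {"slide":[115,-49,0],"twist":0.29},
  {"slide":[170,-72,0],"twist":0.29},
  {"slide":[220,-95,30],"twist":0.29},
  {"slide":[253,-108,60],"twist":0.29},
  {"slide":[253,-108,63],"twist":0.29},
  {"slide":[253,-108,63],"twist":0.29},
])

```text
time: 18.2
tcp_pos: [0.4841, 0.3557, 0.2008]
eef_rot: [0.74, 0.672, -0.001, 0.001]
ft_force: [-1.2, -1.0, -0.1]
finger_gap: 1.001
```

```bash
python3 - <<'E'
from h import *
from cell import *
w=snapshot("wrist");pickle.dump(w,open("w12.pkl","wb"))
z(w["pixels"],120,0,400,384,2,"z12.png")
to([])
f=np.array([.469,.2128,0]);d=np.array([np.cos(1.4739),np.sin(1.4739),0]);n=np.array([-d[1],d[0],0])
print([proj(w,f+d*k+n*m+[0,0,.02]).round(0).tolist() for k in(0,.2) for m in(-.025,.025)])
E
```

```text
tcp [0.4847 0.3554 0.2014] tooly -5.54 f [ 0.2 -0.2  0.6] gap 0.999 t 18.25 q7 -0.5
[[[277.0, 287.0]], [[234.0, 287.0]], [[281.0, 112.0]], [[230.0, 112.0]]]
```

View pics/z12.png

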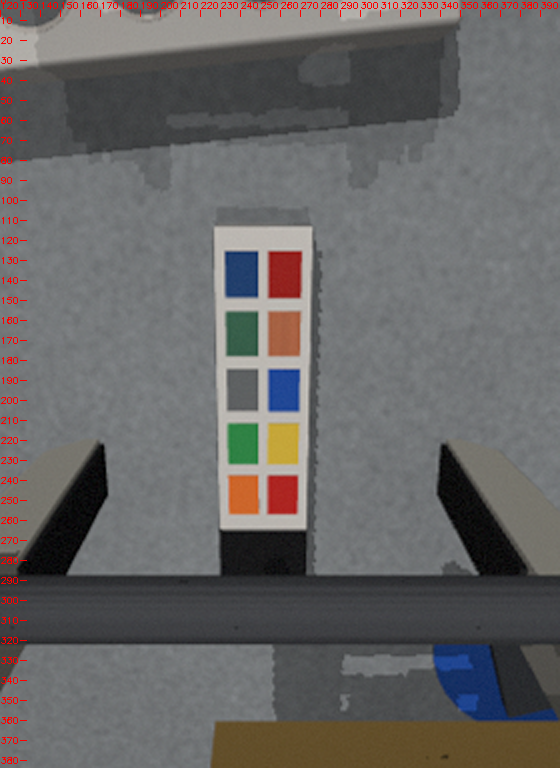

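Emit:
send_rows([
  {"slide":[0,-5,60],"twist":0},
  {"slide":[0,-5,115],"twist":0},
  {"slide":[0,-5,150],"twist":0},
  {"slide":[0,-5,172],"twist":0},
  {"slide":[0,-5,181.5],"twist":0},
  {"slide":[0,-5,181.5],"twist":0},
])

```text
time: 19.0
tcp_pos: [0.4796, 0.3564, 0.0201]
eef_rot: [0.74, 0.672, 0.0, 0.0]
ft_force: [-0.3, 0.0, -0.1]
finger_gap: 1.002
```

```bash
python3 - <<'E'
from h import *
from cell import *
w=snapshot("wrist");pickle.dump(w,open("w13.pkl","wb"))
cv2.imwrite("pics/w13.png",w["pixels"])
to([])
E
```

```text
tcp [0.4796 0.3569 0.0206] tooly -5.5 f [-0.5  1.   0.3] gap 1.002 t 19.05 q7 -0.38
```

View pics/w13.png

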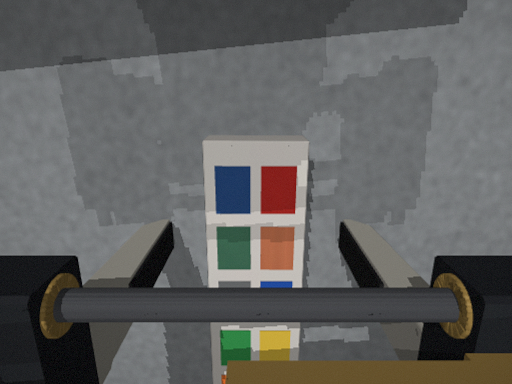

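The board is centred between the fingers (columns 204–308, middle 256). Closing lightly.

Emit:
send_rows([
  {"slide":[0,0,0],"twist":0},
  {"slide":[0,0,0],"twist":0},
  {"slide":[0,0,0],"twist":0},
  {"slide":[0,0,0],"twist":0},
  {"slide":[0,0,0],"twist":0},
  {"slide":[0,0,0],"twist":0},
], grip=1, squeeze=8)

```text
time: 19.8
tcp_pos: [0.4787, 0.3572, 0.0199]
eef_rot: [0.74, 0.673, 0.0, 0.0]
ft_force: [0.9, 0.1, 1.5]
finger_gap: 0.539
```

```bash
python3 - <<'E'
from h import *
from cell import *
w=snapshot("wrist");pickle.dump(w,open("w14.pkl","wb"))
st=robot.read_state();to([],st)
d=np.array([np.cos(np.radians(84.5)),np.sin(np.radians(84.5)),0])
print("d in tool",Ro.from_quat(st["eef_rot"]).as_matrix().T@d)
print("top edge ahead of tcp",(onz(w,(256,140),.02)-st["tcp_pos"])@d)
z(w["pixels"],180,120,330,240,4,"z14.png")
E
```

```text
tcp [0.4788 0.3572 0.0199] tooly -5.44 f [-0.7  0.7  1.2] gap 0.539 t 19.85 q7 -0.38
d in tool [9.99999492e-01 1.00410463e-03 9.17712758e-05]
top edge ahead of tcp 0.05551878932709774
```

View pics/z14.png

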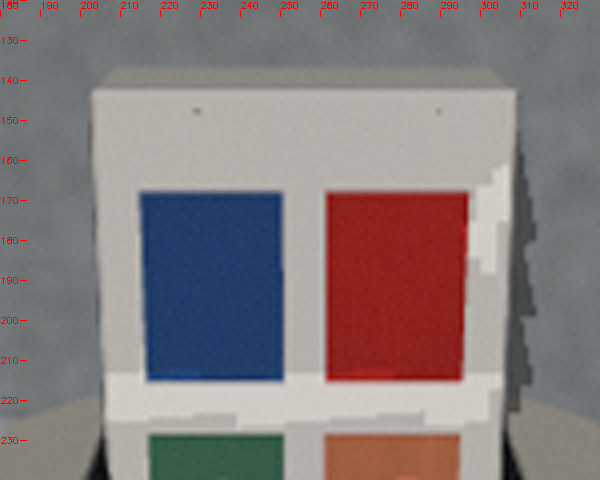

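Emit:
send_rows([
  {"slide":[-1.5,0,-12.5],"twist":0},
  {"slide":[-4.1,0,-25],"twist":0},
  {"slide":[-7.5,0,-37],"twist":0},
  {"slide":[-12.5,0,-49],"twist":0},
  {"slide":[-18,0,-60],"twist":0},
  {"slide":[-25,0,-71],"twist":0},
  {"slide":[-32.5,0,-81],"twist":0},
  {"slide":[-41,0,-90.5],"twist":0},
  {"slide":[-41,0,-90.5],"twist":0},
])

```text
time: 20.98
tcp_pos: [0.4751, 0.3155, 0.1111]
eef_rot: [0.74, 0.672, 0.0, 0.0]
ft_force: [0.3, -0.4, -1.0]
finger_gap: 0.536
```

```bash
python3 - <<'E'
from h import *
from cell import *
w=snapshot("side");s=snapshot("scene")
o=np.hstack([cv2.resize(w["pixels"][80:220,140:280],None,fx=2.8,fy=2.8),cv2.resize(s["pixels"][110:250,290:430],None,fx=2.8,fy=2.8)])
cv2.imwrite("pics/p15.png",o);to([])
E
```

```text
tcp [0.475  0.3163 0.1104] tooly -5.44 f [ 0.7 -0.2 -1.4] gap 0.536 t 21.07 q7 -0.38
```

View pics/p15.png

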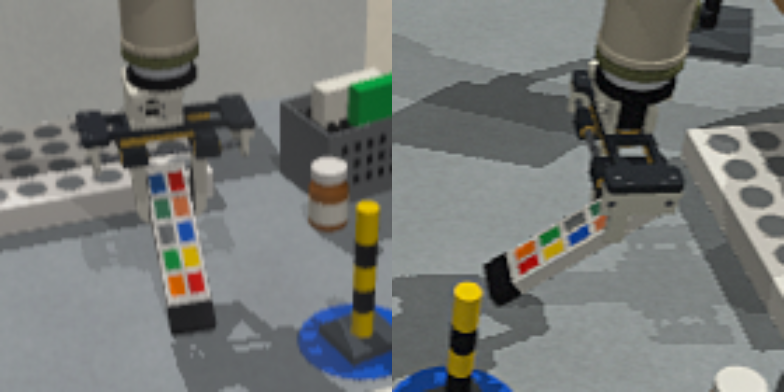

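Emit:
send_rows([
  {"slide":[-9.3,0,-8.8],"twist":0},
  {"slide":[-19.2,0,-16.6],"twist":0},
  {"slide":[-29.8,0,-23.6],"twist":0},
  {"slide":[-41,0,-29.6],"twist":0},
  {"slide":[-52.7,0,-34.5],"twist":0},
  {"slide":[-57.5,0,-36.3],"twist":0},
  {"slide":[-57.5,0,-36.3],"twist":0},
  {"slide":[-57.5,0,-36.3],"twist":0},
])

```text
time: 22.08
tcp_pos: [0.4693, 0.2595, 0.1465]
eef_rot: [0.74, 0.673, -0.0, -0.0]
ft_force: [-0.7, 0.3, -2.4]
finger_gap: 0.537
```

Emit:
send_rows([
  {"slide":[0,0,0],"twist":0},
  {"slide":[0,0,0],"twist":0},
  {"slide":[0,0,-10],"twist":0},
  {"slide":[0,0,-30],"twist":0},
  {"slide":[0,0,-50],"twist":0},
  {"slide":[0,0,-60],"twist":0},
  {"slide":[0,0,-60],"twist":0},
], squeeze=40)

```text
time: 22.95
tcp_pos: [0.4696, 0.2593, 0.2074]
eef_rot: [0.74, 0.673, 0.001, 0.0]
ft_force: [1.0, -0.8, -2.1]
finger_gap: 0.535
```

```bash
python3 - <<'E'
from h import *
from cell import *
w=snapshot("side");s=snapshot("scene");pickle.dump((w,s),open("p16.pkl","wb"))
o=np.hstack([cv2.resize(w["pixels"][80:220,140:280],None,fx=2.8,fy=2.8),cv2.resize(s["pixels"][90:230,270:410],None,fx=2.8,fy=2.8)])
cv2.imwrite("pics/p16.png",o);to([])
P={}
for l in("board_foot","board_center"):
  r=[tip_of(l,S) for S in(w,s)];print(l,[[(np.round(d["uv"],1).tolist(),round(d["conf"],2)) for d in q[:2]] for q in r])
  if all(r): P[l]=tri([(w,r[0][0]["uv"]),(s,r[1][0]["uv"])]);print(P[l])
E
```

```text
tcp [0.469  0.2591 0.2063] tooly -5.43 f [ 0.1 -0.2 -1.9] gap 0.534 t 23.05 q7 -0.39
board_foot [[([213.0, 187.0], 0.97)], [([311.6, 193.0], 0.67)]]
(array([0.46502414, 0.15810118, 0.08197751]), [np.float64(0.9759920721251122), np.float64(1.007728544879239)])
board_center [[([203.5, 151.2], 0.7)], [([338.0, 170.1], 0.64)]]
(array([0.4637599 , 0.22981448, 0.16232594]), [np.float64(0.3773074444073153), np.float64(0.4061560506657739)])
```

View pics/p16.png

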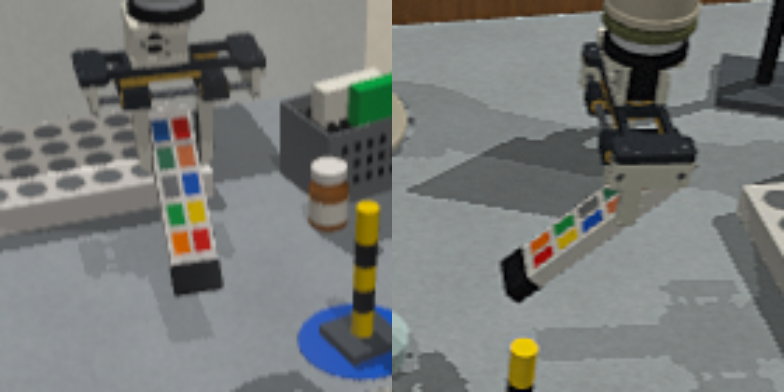

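The board only turned to about 48°, because pad friction held it and the foot slid. I'll set the foot back down, loosen the grip and continue the arc.

Emit:
send_rows([
  {"slide":[0,0,20],"twist":0},
  {"slide":[0,0,42],"twist":0},
  {"slide":[0,0,55],"twist":0},
  {"slide":[0,0,59],"twist":0},
  {"slide":[0,0,59],"twist":0},
])

```text
time: 23.88
tcp_pos: [0.4695, 0.259, 0.1477]
eef_rot: [0.74, 0.673, -0.0, 0.0]
ft_force: [0.1, -0.4, -2.9]
finger_gap: 0.534
```

Emit:
send_rows([
  {"slide":[0,0,0],"twist":0},
  {"slide":[0,0,0],"twist":0},
  {"slide":[-5,0,-4],"twist":0},
  {"slide":[-10,0,-7],"twist":0},
  {"slide":[-14.5,0,-10],"twist":0},
  {"slide":[-14.5,0,-10],"twist":0},
], squeeze=4)

```text
time: 24.62
tcp_pos: [0.4681, 0.2441, 0.158]
eef_rot: [0.74, 0.672, 0.0, 0.0]
ft_force: [0.4, 0.3, -2.3]
finger_gap: 0.54
```

```bash
cat > bl.py <<'E'
from h import *
from cell import *
import sys
n=sys.argv[1]
w=snapshot("side");s=snapshot("scene");pickle.dump((w,s),open(n+".pkl","wb"))
o=np.hstack([cv2.resize(w["pixels"][80:220,140:280],None,fx=2.8,fy=2.8),cv2.resize(s["pixels"][100:240,250:390],None,fx=2.8,fy=2.8)])
cv2.imwrite(f"pics/{n}.png",o);to([])
P={}
for l in("board_foot","board_center"):
  r=[tip_of(l,S) for S in(w,s)]
  if all(r): P[l],e=tri([(w,r[0][0]["uv"]),(s,r[1][0]["uv"])]);print(l,P[l].round(4),np.round(e,1))
if len(P)==2:
  v=P["board_center"]-P["board_foot"];print("elev",np.degrees(np.arctan2(v[2],np.hypot(v[0],v[1]))),"az",np.degrees(np.arctan2(v[1],v[0])),"len",np.linalg.norm(v))
E
python3 bl.py p17
```

```text
tcp [0.468  0.2446 0.1577] tooly -5.45 f [ 0.4  0.6 -3. ] gap 0.539 t 24.73 q7 -0.32
board_foot [0.4728 0.1915 0.0172] [1.1 1.2]
board_center [0.4726 0.2332 0.1059] [0.5 0.5]
elev 64.85644246887924 az 90.26114541508845 len 0.09796353498857685
```

View pics/p17.png

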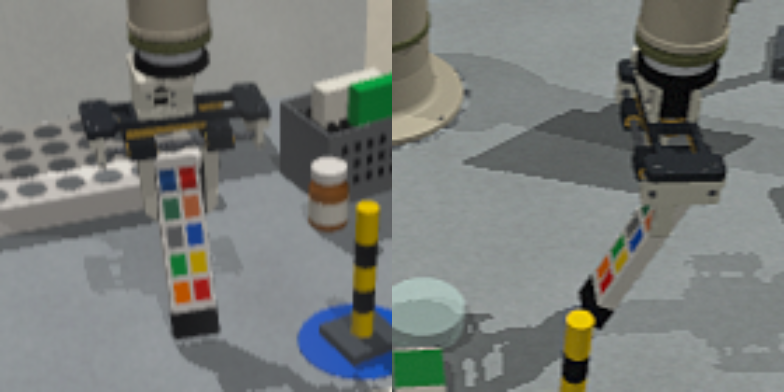

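Emit:
send_rows([
  {"slide":[0,0,2],"twist":0},
  {"slide":[-3,0,2],"twist":0},
  {"slide":[-6,0,1],"twist":0},
  {"slide":[-9,0,0],"twist":0},
  {"slide":[-9,0,0],"twist":0},
], squeeze=3.2)

```text
time: 25.55
tcp_pos: [0.4672, 0.2353, 0.1578]
eef_rot: [0.74, 0.673, 0.0, 0.0]
ft_force: [-0.0, -0.3, -2.5]
finger_gap: 0.542
```

```bash
python3 bl.py p18
```

```text
tcp [0.4672 0.2357 0.1577] tooly -5.45 f [ 0.3  0.2 -2.3] gap 0.539 t 25.65 q7 -0.31
board_foot [0.4769 0.1868 0.0106] [1.3 1.4]
board_center [0.4694 0.2292 0.0928] [2.4 2.6]
elev 62.370549189063276 az 100.02411601169518 len 0.09275119345669593
```

View pics/p18.png

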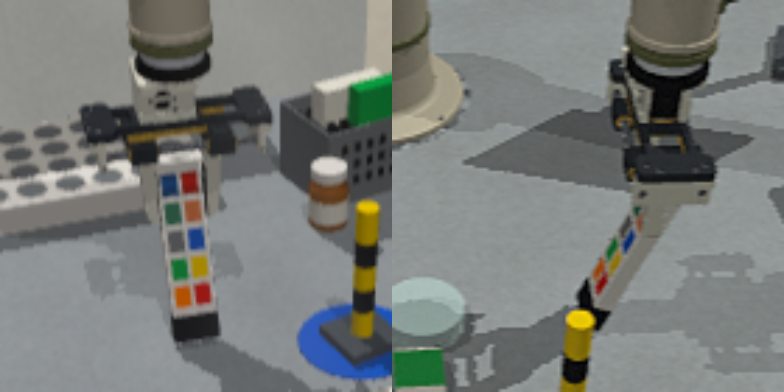

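Emit:
send_rows([
  {"slide":[0,0,3],"twist":0},
  {"slide":[0,0,6],"twist":0},
  {"slide":[0,0,8],"twist":0},
  {"slide":[0,0,8],"twist":0},
], squeeze=4)

```text
time: 26.35
tcp_pos: [0.4675, 0.2362, 0.1498]
eef_rot: [0.74, 0.673, 0.0, -0.0]
ft_force: [-0.8, 1.7, 2.8]
finger_gap: 0.54
```

```bash
python3 -c "
from h import *
from cell import robot
to([])"
```

```text
tcp [0.4675 0.2362 0.1498] tooly -5.43 f [-0.8  1.7  2.8] gap 0.54 t 26.35 q7 -0.3
```

Emit:
send_rows([
  {"slide":[-5,0,-1.5],"twist":0},
  {"slide":[-10,0,-2.7],"twist":0},
  {"slide":[-15,0,-3.5],"twist":0},
  {"slide":[-20,0,-4],"twist":0},
  {"slide":[-25,0,-4.5],"twist":0},
  {"slide":[-28,0,-4.5],"twist":0},
  {"slide":[-28,0,-4.5],"twist":0},
])

```text
time: 27.22
tcp_pos: [0.4645, 0.2075, 0.1542]
eef_rot: [0.74, 0.673, -0.0, 0.0]
ft_force: [-1.0, 0.2, 4.2]
finger_gap: 0.536
```

```bash
python3 bl.py p19
```

```text
tcp [0.4645 0.2078 0.1542] tooly -5.44 f [-0.4 -0.5  4.2] gap 0.541 t 27.32 q7 -0.26
board_foot [ 0.4626  0.1938 -0.0007] [2.2 2.3]
board_center [0.4686 0.2086 0.0983] [0.9 1. ]
elev 80.82817266376337 az 68.01564836579236 len 0.10032406160037256
```

View pics/p19.png

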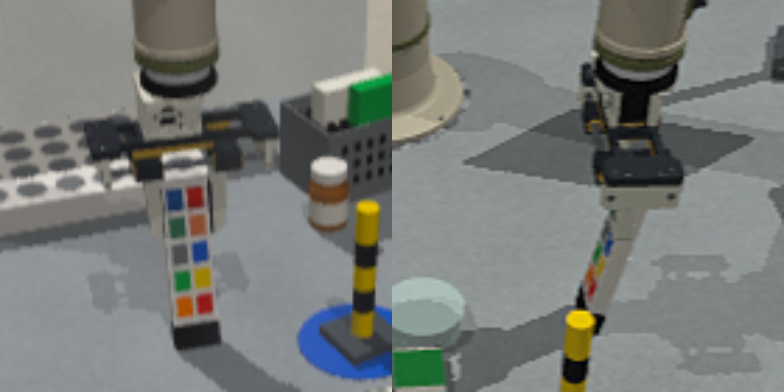

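Emit:
send_rows([
  {"slide":[0,0,0],"twist":0},
  {"slide":[0,0,0],"twist":0},
  {"slide":[0,0,-10],"twist":0},
  {"slide":[0,0,-30],"twist":0},
  {"slide":[0,0,-50],"twist":0},
  {"slide":[0,0,-60],"twist":0},
  {"slide":[0,0,-60],"twist":0},
], squeeze=40)

```text
time: 28.4
tcp_pos: [0.4645, 0.2079, 0.2146]
eef_rot: [0.74, 0.673, 0.001, 0.0]
ft_force: [0.4, -0.2, -1.4]
finger_gap: 0.537
```

```bash
python3 bl.py p20; python3 -c "
from h import *
to([(.55,-.119,.214,-88.6)])"
```

```text
tcp [0.4641 0.2078 0.2137] tooly -5.43 f [ 0.3  0.4 -2.4] gap 0.533 t 28.5 q7 -0.33
board_foot [0.4693 0.1921 0.0649] [3.6 3.8]
board_center [0.4664 0.2213 0.1571] [2.1 2.3]
elev 72.32016350540704 az 95.70272210633411 len 0.09681835103126858
tcp [0.4642 0.2076 0.2136] tooly -5.45 f [-0.3  0.3 -2.5] gap 0.532 t 28.7 q7 -0.33
[-317.0, 116.4, -0.3] tw 1.451
```

View pics/p20.png

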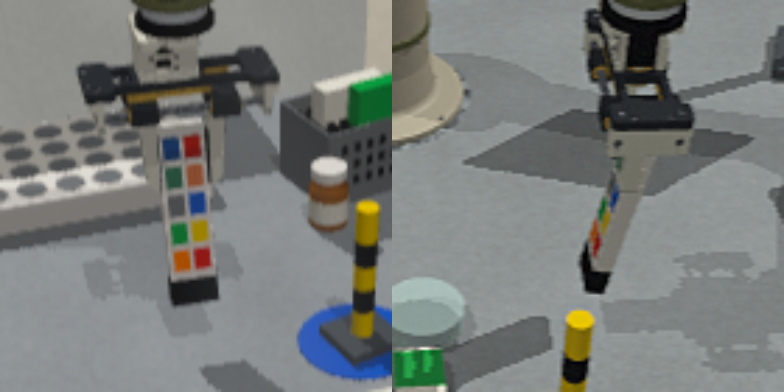

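Emit:
send_rows([
  {"slide":[-10,4,0],"twist":0.06},
  {"slide":[-34,12,0],"twist":0.2},
  {"slide":[-62,23,0],"twist":0.35},
  {"slide":[-92,34,0],"twist":0.5},
  {"slide":[-122,45,0],"twist":0.65},
  {"slide":[-152,56,0],"twist":0.8},
  {"slide":[-182,67,0],"twist":0.95},
  {"slide":[-212,78,0],"twist":1.1},
  {"slide":[-242,89,0],"twist":1.25},
  {"slide":[-272,100,0],"twist":1.36},
  {"slide":[-298,109,0],"twist":1.42},
  {"slide":[-312,114,0],"twist":1.451},
  {"slide":[-317,116,0],"twist":1.451},
  {"slide":[-317,116,0],"twist":1.451},
  {"slide":[-317,116,0],"twist":1.451},
])

```text
time: 30.58
tcp_pos: [0.5497, -0.1178, 0.214]
eef_rot: [1.0, 0.013, -0.0, -0.0]
ft_force: [-0.7, 0.8, -2.7]
finger_gap: 0.531
```

```bash
python3 - <<'E'
from h import *
from cell import *
w=snapshot("side");s=snapshot("scene");k=snapshot("wrist");pickle.dump((w,s,k),open("p21.pkl","wb"))
cv2.imwrite("pics/w21.png",k["pixels"])
o=np.hstack([cv2.resize(w["pixels"][120:280,200:360],None,fx=2.5,fy=2.5),cv2.resize(s["pixels"][140:300,140:300],None,fx=2.5,fy=2.5)])
cv2.imwrite("pics/p21.png",o);to([])
E
```

```text
tcp [ 0.5499 -0.118   0.2142] tooly -88.51 f [ 0.3 -0.6 -1.8] gap 0.537 t 30.73 q7 -0.82
```

View pics/p21.png

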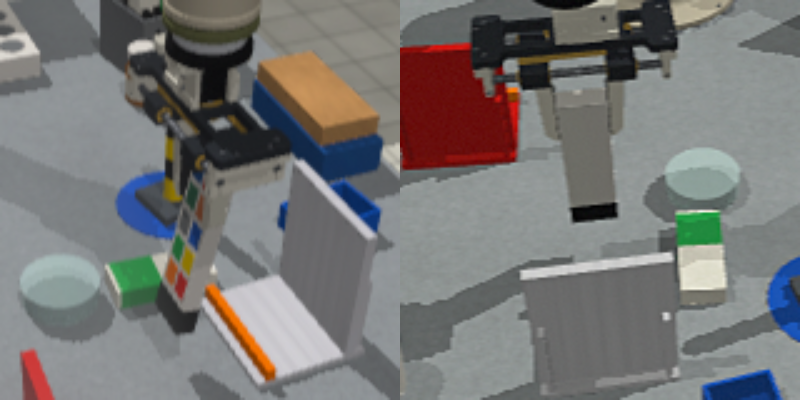

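View pics/w21.png

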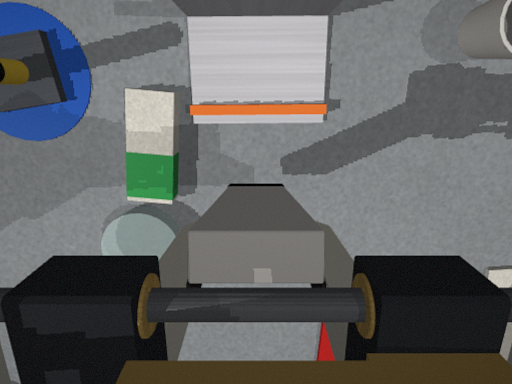

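```bash
python3 - <<'E'
from h import *
w,s,k=pickle.load(open("p21.pkl","rb"))
z(k["pixels"],170,0,350,200,4,"z21.png")
E
```

```text
(no output)
```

View pics/z21.png

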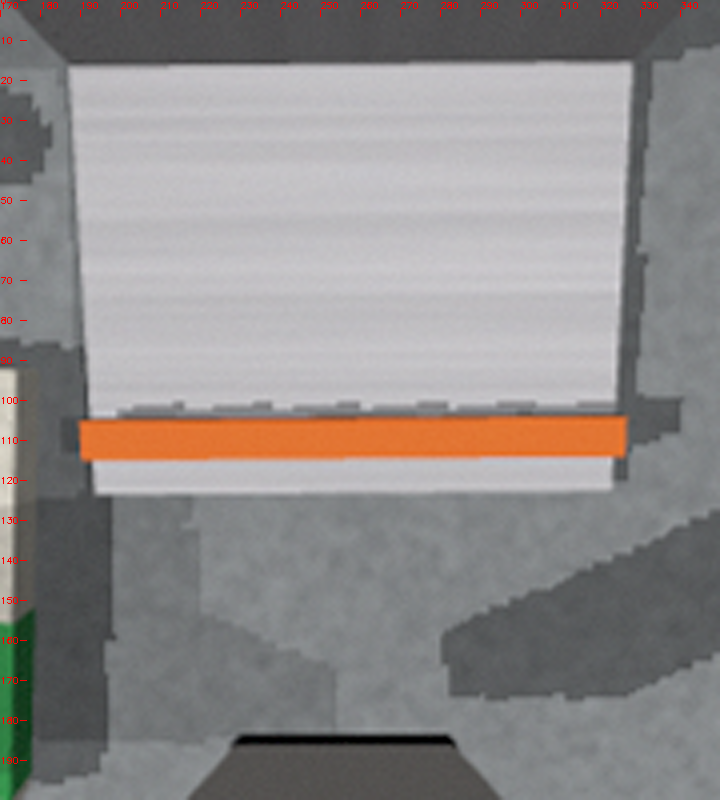

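```bash
python3 - <<'E'
from h import *
w,s,k=pickle.load(open("p21.pkl","rb"))
o=[(k,(190,105.2),(0,70,15)),(k,(327,104.2),(0,-70,15)),(k,(190,115),(-10,70,15)),(k,(326.8,114.2),(-10,-70,15)),(k,(187.2,16.5),(85,70,0)),(k,(328,15.5),(85,-70,0))]
p,e=fitplanar(o,[.615,-.118,0.02],.008);print(p.round(4),np.degrees(p[2]).round(2),e.round(1).tolist())
# board back-bottom edge vs elevation: grip patch at tcp (.5499,-.118,.2142-.0085)
g=np.array([.5499,-.118,.2057]);d=np.array([np.cos(.0257),np.sin(.0257),0]);y=np.array([-d[1],d[0],0])
for th in(66,70,74,76,78,80,82,84,88):
    c,n=np.cos(np.radians(th)),np.sin(np.radians(th))
    b=g-.146*(c*d+n*np.array([0,0,1]))+.010*(n*d-c*np.array([0,0,1]))
    ft=g-.146*(c*d+n*np.array([0,0,1]))
    print(th,"backbottom",proj(k,b+.025*y).round(1),proj(k,b-.025*y).round(1), "scene",proj(s,b-.025*y).round(1),proj(s,b+.025*y).round(1),"side",proj(w,b-.02*d*n-.025*y).round(1))
z(s["pixels"],190,160,250,235,8,"z22.png");z(w["pixels"],250,180,310,260,7,"z23.png")
E
```

```text
[ 0.6124 -0.1183  0.0335] 1.92 [[-0.0, -0.1], [-0.3, -0.1], [0.6, 0.1], [-0.6, -0.1], [0.2, 0.2], [0.1, -0.0]]
66 backbottom [[231.  224.1]] [[281.6 224.1]] scene [[207.  215.2]] [[224.9 213.3]] side [[255.5 256. ]]
70 backbottom [[231.  213.7]] [[281.6 213.8]] scene [[207.3 218.4]] [[225.3 216.5]] side [[258.9 255.9]]
74 backbottom [[231.  203.4]] [[281.6 203.5]] scene [[207.6 221.6]] [[225.6 219.6]] side [[262.3 255.6]]
76 backbottom [[230.9 198.3]] [[281.7 198.3]] scene [[207.8 223.1]] [[225.8 221.1]] side [[264.  255.3]]
78 backbottom [[230.9 193.2]] [[281.7 193.2]] scene [[207.9 224.6]] [[226.  222.6]] side [[265.8 255. ]]
80 backbottom [[230.8 188. ]] [[281.8 188.1]] scene [[208. 226.]] [[226.2 224. ]] side [[267.6 254.7]]
82 backbottom [[230.8 182.9]] [[281.9 183. ]] scene [[208.1 227.5]] [[226.4 225.4]] side [[269.4 254.3]]
84 backbottom [[230.7 177.8]] [[282.  177.9]] scene [[208.3 228.9]] [[226.5 226.8]] side [[271.2 253.8]]
88 backbottom [[230.4 167.6]] [[282.2 167.6]] scene [[208.5 231.6]] [[226.9 229.5]] side [[274.8 252.8]]
```

View pics/z22.png

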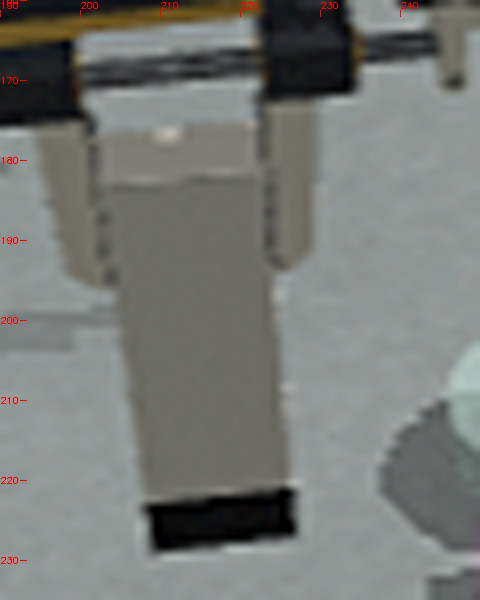

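View pics/z23.png

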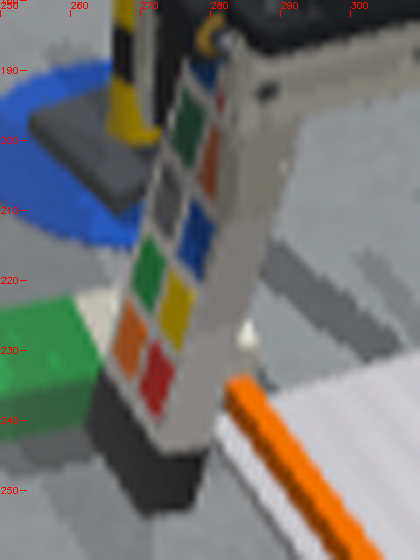

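```bash
python3 -c "
from h import *
to([(.6448,-.1172,.214,-88.1),(.6448,-.1172,.166,-88.1),(.6448,-.1172,.163,-88.1)])"
```

```text
tcp [ 0.5499 -0.118   0.2142] tooly -88.51 f [ 0.3 -0.6 -1.8] gap 0.537 t 30.73 q7 -0.82
[94.9, 1.6, 0.2] tw -0.007
[94.9, 1.7, 48.2] tw -0.007
[94.9, 1.7, 51.2] tw -0.007
```

Emit:
send_rows([
  {"slide":[12,0,0],"twist":-0.007},
  {"slide":[36,1,0],"twist":-0.007},
  {"slide":[62,1,0],"twist":-0.007},
  {"slide":[84,1.6,0],"twist":-0.007},
  {"slide":[95,1.6,0],"twist":-0.007},
  {"slide":[95,1.6,10],"twist":-0.007},
  {"slide":[95,1.6,25],"twist":-0.007},
  {"slide":[95,1.6,38],"twist":-0.007},
  {"slide":[95,1.6,45],"twist":-0.007},
  {"slide":[95,1.6,46],"twist":-0.007},
])

```text
time: 31.98
tcp_pos: [0.6445, -0.1181, 0.1676]
eef_rot: [1.0, 0.016, -0.0, -0.0]
ft_force: [-0.7, 0.1, -2.2]
finger_gap: 0.535
```

```bash
cat > st.py <<'E'
from h import *
from cell import *
import sys
n=sys.argv[1]
w=snapshot("side");s=snapshot("scene");k=snapshot("wrist");pickle.dump((w,s,k),open(n+".pkl","wb"))
o=np.hstack([cv2.resize(w["pixels"][160:280,250:370],None,fx=4.4,fy=4.4)[:460],cv2.resize(k["pixels"][:384,150:370],None,fx=1.2,fy=1.2)[:460]])
cv2.imwrite(f"pics/{n}.png",o);to([])
E
python3 st.py p24
```

```text
tcp [ 0.6451 -0.1182  0.1685] tooly -88.18 f [ 0.1  0.  -3. ] gap 0.534 t 32.12 q7 -0.83
```

View pics/p24.png

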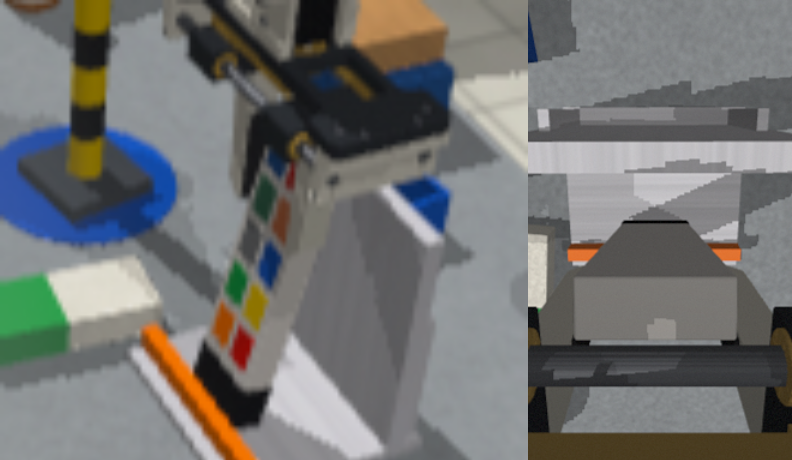

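Emit:
send_rows([
  {"slide":[0,0,3],"twist":0},
  {"slide":[0,0,5],"twist":0},
  {"slide":[0,0,6],"twist":0},
  {"slide":[0,0,6],"twist":0},
])

```text
time: 32.62
tcp_pos: [0.6449, -0.118, 0.1623]
eef_rot: [1.0, 0.016, 0.0, -0.0]
ft_force: [0.4, 1.3, -0.2]
finger_gap: 0.535
```

Emit:
send_rows([
  {"slide":[0,0,0.5],"twist":0},
  {"slide":[0,0,0.5],"twist":0},
  {"slide":[5,0,1],"twist":0},
  {"slide":[10,0,1.8],"twist":0},
  {"slide":[15,0,2.7],"twist":0},
  {"slide":[20,0,3.7],"twist":0},
  {"slide":[24,0,4.6],"twist":0},
  {"slide":[24,0,4.6],"twist":0},
], squeeze=4)

```text
time: 33.62
tcp_pos: [0.6691, -0.1172, 0.1572]
eef_rot: [1.0, 0.016, -0.0, 0.0]
ft_force: [0.1, 0.7, 1.0]
finger_gap: 0.533
```

```bash
python3 st.py p25
```

```text
tcp [ 0.6687 -0.1173  0.1574] tooly -88.19 f [-0.  -0.3  0.5] gap 0.535 t 33.77 q7 -0.84
```

View pics/p25.png

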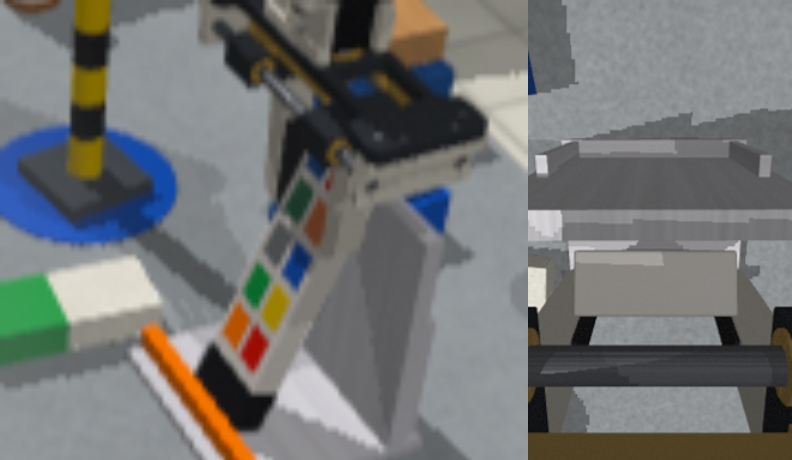

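Emit:
send_rows([
  {"slide":[0,0,0],"twist":0},
  {"slide":[0,0,-0.7],"twist":0},
  {"slide":[-1,0,-0.7],"twist":0},
  {"slide":[-2,0,-0.7],"twist":0},
  {"slide":[-3,0,-0.7],"twist":0},
  {"slide":[-3,0,-0.7],"twist":0},
], squeeze=25)

```text
time: 34.52
tcp_pos: [0.6659, -0.1173, 0.1583]
eef_rot: [1.0, 0.016, 0.0, -0.0]
ft_force: [0.0, -0.2, -2.7]
finger_gap: 0.535
```

Emit:
send_rows([
  {"slide":[-1,0,0],"twist":0},
  {"slide":[-2,0,0],"twist":0},
  {"slide":[-2,0,0],"twist":0},
])

```text
time: 34.9
tcp_pos: [0.6646, -0.1174, 0.1586]
eef_rot: [1.0, 0.016, 0.001, 0.0]
ft_force: [2.1, 0.0, -1.6]
finger_gap: 0.533
```

```bash
python3 st.py p26; python3 -c "
from h import *
w,s,k=pickle.load(open('p26.pkl','rb'));z(w['pixels'],275,215,330,275,10,'z26.png')"
```

```text
tcp [ 0.6645 -0.1174  0.1586] tooly -88.17 f [ 2.9  0.3 -0.5] gap 0.535 t 35.05 q7 -0.83
```

View pics/z26.png

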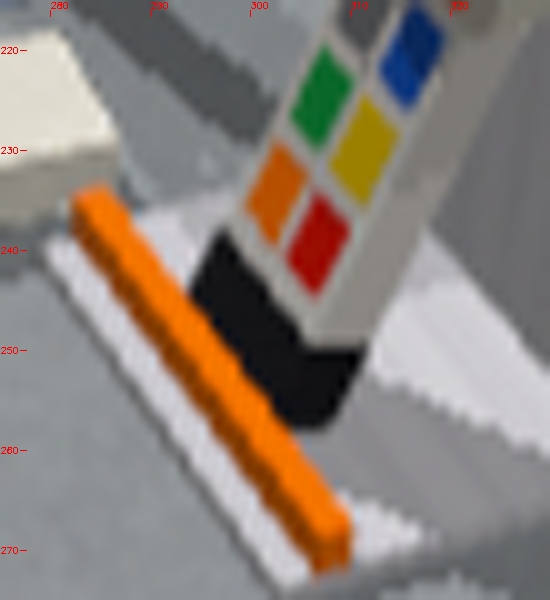

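Emit:
send_rows([
  {"slide":[0,0,0.7],"twist":0},
  {"slide":[0,0,0.9],"twist":0},
  {"slide":[3,0,1.8],"twist":0},
  {"slide":[6,0,2.7],"twist":0},
  {"slide":[9,0,3.7],"twist":0},
  {"slide":[12,0,4.7],"twist":0},
  {"slide":[12,0,4.7],"twist":0},
], squeeze=4)

```text
time: 35.92
tcp_pos: [0.6752, -0.1171, 0.1529]
eef_rot: [1.0, 0.016, -0.001, -0.0]
ft_force: [-3.5, -0.3, 1.7]
finger_gap: 0.54
```

```bash
python3 st.py p27; python3 -c "
from h import *
w,s,k=pickle.load(open('p27.pkl','rb'));z(w['pixels'],275,175,365,275,6,'z27.png')"
```

```text
tcp [ 0.6751 -0.1171  0.153 ] tooly -88.19 f [-4.  -0.6 -0. ] gap 0.537 t 36.08 q7 -0.84
```

View pics/z27.png

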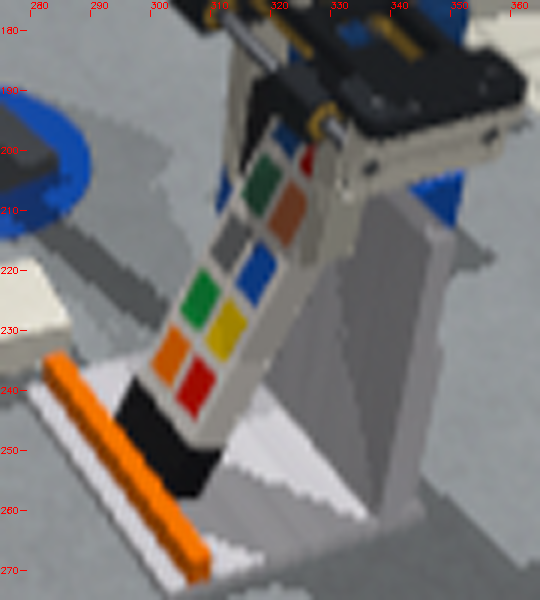

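View pics/p27.png

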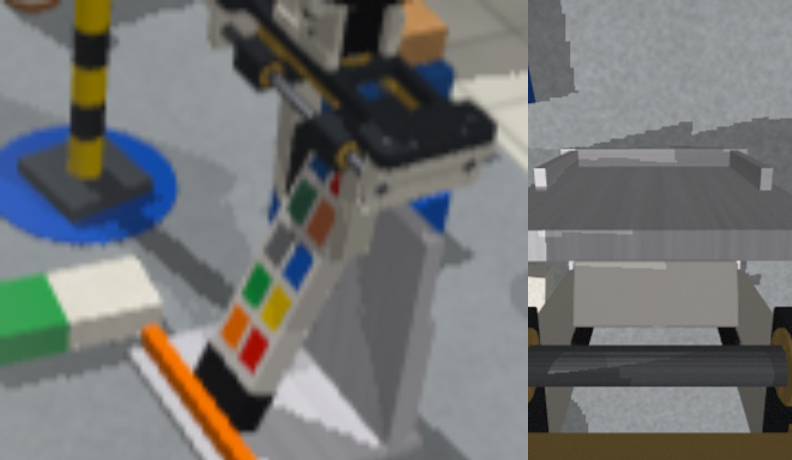

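Force −4 N along x: the board's back is on the backrest and its foot is at the stop. Releasing.

Emit:
send_rows([
  {"slide":[0,0,0],"twist":0},
  {"slide":[0,0,0],"twist":0},
  {"slide":[0,0,0],"twist":0},
  {"slide":[0,0,0],"twist":0},
  {"slide":[0,0,0],"twist":0},
], grip=-1)

```text
time: 36.7
tcp_pos: [0.676, -0.117, 0.1536]
eef_rot: [1.0, 0.016, 0.0, 0.0]
ft_force: [0.3, 0.3, 0.2]
finger_gap: 0.988
```

```bash
python3 st.py p28; python3 -c "
from h import *
w,s,k=pickle.load(open('p28.pkl','rb'));z(w['pixels'],275,175,365,275,6,'z28.png')"
```

```text
tcp [ 0.6759 -0.1171  0.1536] tooly -88.18 f [-0.6 -0.7  0.6] gap 0.998 t 36.85 q7 -0.84
```

View pics/z28.png

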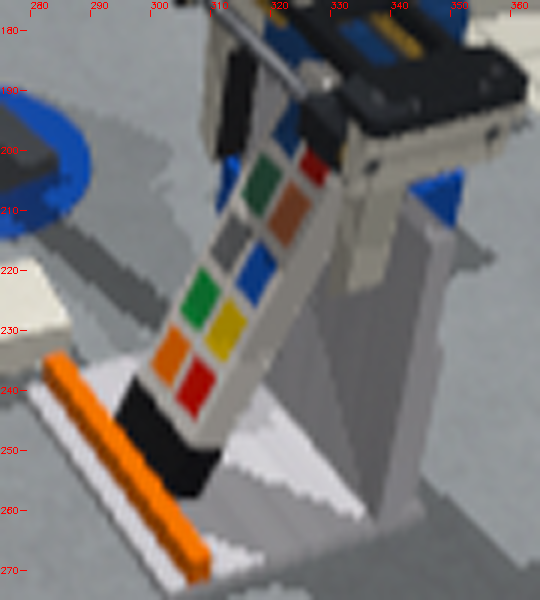

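View pics/p28.png

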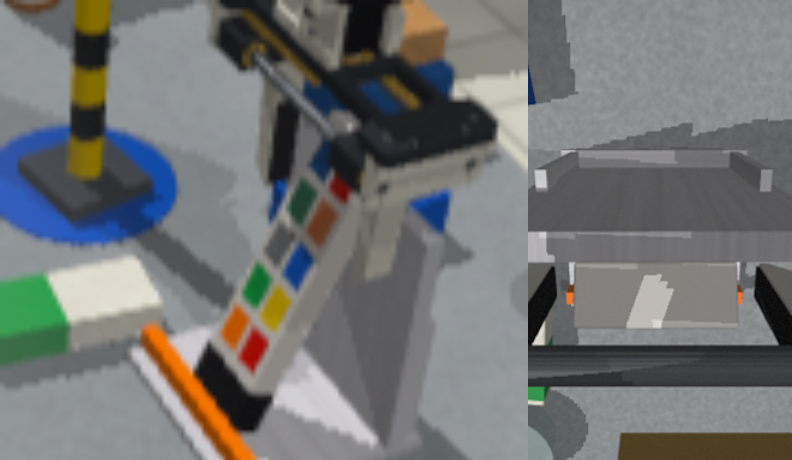

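Stable after opening. I'll retreat straight up and clear, then check everything.

Emit:
send_rows([
  {"slide":[0,0,-15],"twist":0},
  {"slide":[0,0,-50],"twist":0},
  {"slide":[0,0,-100],"twist":0},
  {"slide":[0,0,-150],"twist":0},
  {"slide":[-60,0,-170],"twist":0},
  {"slide":[-120,0,-170],"twist":0},
  {"slide":[-150,0,-170],"twist":0},
  {"slide":[-150,0,-170],"twist":0},
])

```text
time: 37.85
tcp_pos: [0.5241, -0.1222, 0.3249]
eef_rot: [1.0, 0.015, 0.001, -0.001]
ft_force: [0.8, 1.1, 0.1]
finger_gap: 1.002
```

```bash
python3 - <<'E'
from h import *
from cell import *
w=snapshot("side");s=snapshot("scene");k=snapshot("wrist");pickle.dump((w,s,k),open("f.pkl","wb"))
cv2.imwrite("pics/fk.png",k["pixels"]);z(w["pixels"],275,170,365,275,6,"fz.png");cv2.imwrite("pics/fs.png",s["pixels"])
to([])
for l in["column_center","column_foot","board_center","board_foot","mat_top","dishes_mid","carton_mid","jar_mid","cup_mid","rack_mid"]:
    r=[tip_of(l,S) for S in(w,s)]
    if all(r): print(l,*[x if i==0 else np.round(x,1) for i,x in enumerate(tri([(w,r[0][0]["uv"]),(s,r[1][0]["uv"])]))])
E
```

```text
tcp [ 0.5271 -0.1216  0.3242] tooly -88.13 f [ 0.1 -0.1 -0.5] gap 1.002 t 38.0 q7 -0.95
column_center [ 0.47834141  0.16307584 -0.10456585] [6.2 6.4]
column_foot [ 6.46724715e-01  1.25182777e-01 -6.14803890e-04] [0.5 0.6]
board_center [ 0.77191403  0.23208989 -0.00391718] [47.7 65.7]
mat_top [0.6309507  0.13130401 0.00465967] [0.2 0.2]
dishes_mid [0.45755181 0.01111083 0.02046082] [1.7 1.6]
carton_mid [ 0.56885064 -0.00816853  0.01077426] [0.2 0.2]
jar_mid [ 0.71111568  0.24023191 -0.10219264] [57.5 73.9]
cup_mid [ 0.68878392 -0.34464935  0.02651772] [1.  0.9]
rack_mid [0.79830707 0.01670857 0.01998764] [0.7 0.9]
```

View pics/fz.png

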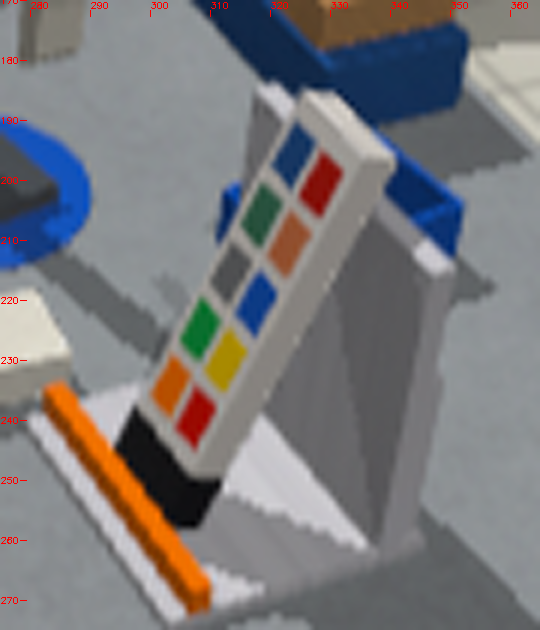

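View pics/fs.png

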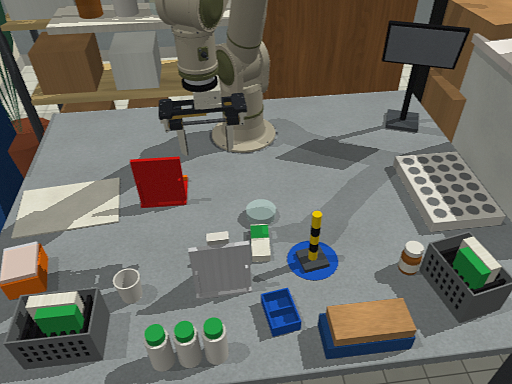

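View pics/fk.png

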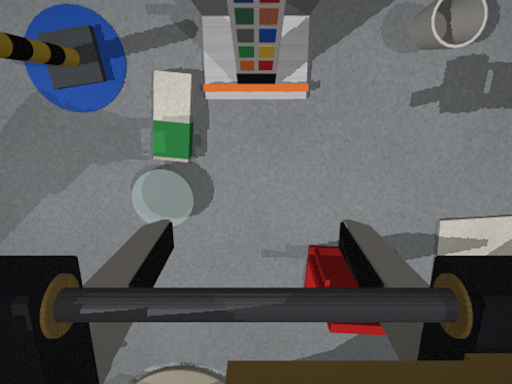

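```bash
python3 - <<'E'
from h import *
w,s,k=pickle.load(open("f.pkl","rb"))
w0,s0=[pickle.load(open(n+"1.pkl","rb")) for n in("side","scene")]
for a,b,n in((w0,w,"side"),(s0,s,"scene")):
  d=np.abs(a["pixels"].astype(int)-b["pixels"]).max(2)
  for l,p in(("dish",[.446,.007,.015]),("carton",[.568,-.008,.012]),("jar",[.693,.378,.038]),("cup",[.69,-.35,.03]),("rack",[.798,.012,.02])):
    u,v=proj(a,p)[0].astype(int);print(n,l,(d[v-15:v+15,u-18:u+18]>25).sum())
m=np.hstack([cv2.resize(x["pixels"][195:275,235:345],None,fx=3.5,fy=3.5) for x in(s0,s)]);cv2.imwrite("pics/cmp.png",m)
E
```

```text
side dish 165
side carton 3
side jar 309
side cup 0
side rack 601
scene dish 322
scene carton 23
scene jar 0
scene cup 90
scene rack 0
```

View pics/cmp.png

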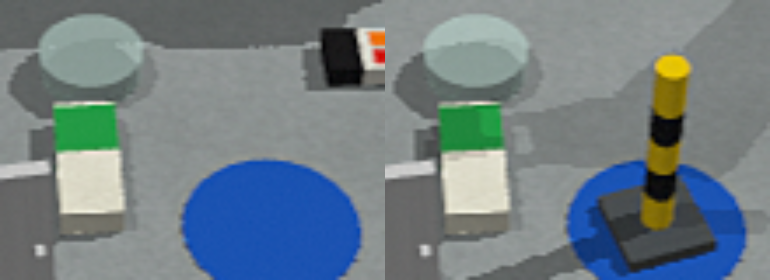

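The dish and carton haven't moved; only their shadows differ. The column's whole foot is on the mat. Handing in.

```bash
python3 -c "
from cell import robot
print(robot.close_job())"
```

```text
the job is handed in; nothing more can be done
None
```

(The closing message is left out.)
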